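Put away the cheese counter: sort the pieces and close the keeper

ROBOT

A 6-joint arm with a two-finger parallel gripper is mounted at the origin on the work surface. World frame = base frame: x ahead of the robot, y to its left, z up, the work surface at z = 0. Lengths are in m, angles in degrees, forces in N, time in s.
With the tool pointing down it reaches from about 0.15 to 0.775 m from the base axis. Payload 6.1 kg.
Tool frame: the origin (TCP) lies at the very end of the fingers, on their centre line; the grasp point (between the pads) lies behind it (r.tcp_to_grasp is the z of the grasp point in the tool frame, in m); z points along the fingers, y is the direction in which the jaws open and shut (so a half turn about z gives the same grasp; the last joint's range is limited). The gripper opens to 85 mm and grips with 20 to 120 N. Pads are 22 mm wide; open, the fingers measure 114 mm over their backs; the gripper's body (76 mm by 85 mm) begins 54 mm behind the grasp point. The pads swing forward as they close: fully open they stand 13 mm farther back than shut.
Start: joints at [-72.708, 7.208, -2.269, 80.523, 0, 90], TCP at [0.156, -0.501, 0.231] pointing down, gripper open.
Joint ranges: [-155.77, 155.77], [-54.66, 111.73], [-72.52, 77.12], [-102.08, 115.82], [-83.92, 84.16], [-180, 180]. Speed limits (degrees/s): [136.94, 136.94, 172.46, 180, 180, 180].

INTERFACE

Orientations are given as a 3x3 rotation matrix whose columns are the frame's x, y, z axes.
In Python, from rig import r, viewer, sign_off gives the robot as it stands.
- The arm moves only by the tool play_rows, never from a script. Its argument "series" is a list of rows, each a list of 7 numbers: the shift along the tool's x, y, z in m, then the turn, a rotation vector about the tool's x, y, z in degrees, then the closure in counts, from 0 (fully open) to 255 (shut). A call has 1 to 12 rows; each row shifts and turns the pose as measured when the row begins, along the tool's axes as they then stand; what a row does not reach is not made up. A row lasts 1/10 s, in which the tool goes at most 50 mm and 8.59 degrees, less where a joint would pass 70% of its speed; a pose out of reach is approached as far as the arm can. A call with a gripper value outside its range is refused whole. The fingers move at their own pace and stop on an object; "grip_force" is the grip in N (left out, the last holds). Time passes only in rows, so rows that do not move let the fingers close. It gives the time, the measured TCP pose, the force and the opening at its end, in the units of the state.
- r.sense(): the state, without advancing time (a new reading comes with each control period).
- viewer.snapshot(name): name is "scene" or "top" or "wrist"; returns the picture (420x560x3 uint8, red, green, blue); there is no depth.
- viewer.camera_info(name): a dict with "fx", "fy", "cx", "cy" (pixels), "dist_coeffs" ([k1, k2, p1, p2, k3] as OpenCV has them; the pictures are not rectified), "rvec" (rotation vector, rad) and "tvec" (3), from world to camera coordinates, as OpenCV has them. Camera axes: x right, y down, z forward; pixel columns grow to the right and rows downward; lengths in m; the calibration is good to about 2 mm. A picture is of the moment at which its call begins: read the wrist's pose just before it. camera_info takes no time and is no camera call; for the wrist camera it gives the pose at the moment of the call.
- sign_off(): hands the job in, once; it reports no verdict.
The state is a dict: "t": time; "joint_pos": joint angles; "qvel": joint speeds; "joint_efforts": joint torques, N m; "tool_pos": TCP position; "orientation": TCP orientation; "force": force on the tool from outside, world axes, zero at the start; "torque": the same for the moment, N m; "width": finger opening in m.
Only numpy, scipy, OpenCV 4.12 (cv2) and the standard library are available. Lean on these libraries where they do the work, as an engineer would, in place of code of your own. Each camera call takes 0.05 s, during which the arm holds its last target.

TASK

Put the small cheese wheel that stands on the wooden keeper's cover into the open crate, then lift the cover off its pins and lay it flat on the slate slab. Sort the cheeses on the counter: wedges into the keeper's longer bay, rectangular blocks into its shorter bay, small whole wheels into the crate. When all the wedges and blocks are in, seat the cover back on both pins, flat on the rim, and leave the brass weights, the jar and the pot of picks where they are.

Things in the scene. Friction and masses are not known exactly. Their poses are not given: they have to be found in the camera images.
- keeper: cheese keeper: a pale wooden box fixed on the left or right, 352 mm (its x) by 140 mm (its y), rim 56 mm high, x axis pointing away from the robot; origin at the centre of its underside. A low wall across it (40 mm high) parts a longer bay nearer the robot from a shorter bay beyond. Floor 6 mm, side walls 10 mm, end walls 24 mm thick, each end wall with a pin on top
- pin_near (a point): foot (at the rim, 56 mm up) of the upright steel pin on the keeper's end wall nearer the robot: 8 mm thick, tapered tip, 18 mm tall, 164 mm from the keeper's centre along its -x
- pin_far (a point): foot of the like pin on the far end wall, 164 mm along the keeper's +x
- wedge_bay (a point): the centre of the floor of the keeper's longer bay (168 mm along its x by 120 mm along its y, 50 mm deep from the rim); axes as the keeper's
- block_bay (a point): the centre of the floor of the keeper's shorter bay (128 mm along its x by 120 mm along its y, 50 mm deep); axes as the keeper's
- cover: the keeper's loose dark wooden cover board, 352 by 140 by 10 mm, about 0.35 kg, with a 13 mm through hole 164 mm either side of its centre along its x, that fit over the keeper's pins. In the middle on top a grip bar, 90 mm long (along x), 18 mm thick, 32 mm high. Origin at the centre of its underside, 56 mm above the keeper's origin when seated. May go on turned half round
- slab: a flat dark slate slab fixed on the counter on the other side from the keeper, 390 mm (its x) by 180 mm (its y), 10 mm thick, empty: the place to lay the cover. Origin at the centre of its underside
- crate: an open plank crate fixed at the far middle of the counter, 134 mm (its x) by 230 mm (its y) by 50 mm high, walls and floor 6 mm. Origin at the centre of its underside
- crate_in (a point): the centre of the crate's inner floor (inside 122 by 218 mm); axes as the crate's
- top_wheel: a small whole round cheese wheel lying flat, 56 mm across, 38 mm high, about 0.11 kg. Origin at the centre of its underside. It stands on the cover at the start, tight against one side of the grip bar
- wedge1: a cut wedge of cheese lying flat: seen from above a blunt triangle 65 mm long, 14 mm wide at the nose and 44 mm wide at the rind end, 35 mm thick, 0.07 to 0.12 kg. Origin on its underside, 38 mm from the nose, 27 mm from the rind end, where it is 31 mm wide; x axis to the rind end. One of up to two; may be absent
- wedge2: a cut wedge of cheese lying flat: seen from above a blunt triangle 65 mm long, 14 mm wide at the nose and 44 mm wide at the rind end, 35 mm thick, 0.07 to 0.12 kg. Origin on its underside, 38 mm from the nose, 27 mm from the rind end, where it is 31 mm wide; x axis to the rind end. One of up to two; may be absent
- block1: a cut rectangular block of cheese, 55 mm (its x) by 38 mm (its y) by 35 mm high, about 0.1 kg. Origin at the centre of its underside. One of up to two; may be absent
- block2: a cut rectangular block of cheese, 55 mm (its x) by 38 mm (its y) by 35 mm high, about 0.1 kg. Origin at the centre of its underside. One of up to two; may be absent
- wheel1: a small whole round cheese wheel lying flat, 56 mm across, 38 mm high, about 0.11 kg. Origin at the centre of its underside. Starts on the counter; may be absent
- wheel2: a small whole round cheese wheel lying flat, 56 mm across, 38 mm high, about 0.11 kg. Origin at the centre of its underside. Starts on the counter; may be absent
- weight1: bystander: a small brass scale weight with a knob, 28 mm across, 36 mm high, standing among the cheeses; origin under its centre. Leave alone
- weight2: bystander: another such brass weight. Leave alone
- jar: bystander: a small jar, 42 mm across, 55 mm high, beside the crate. Leave alone
- pick_pot: bystander: a small white pot of tasting picks, 40 mm across, 62 mm high with the picks, beside the crate. Leave alone
Not all that is in view belongs to the job. Leave any pink or turquoise look-alike of the wheel1 alone. Leave any pink or purple look-alike of the wedge2 alone.

How it is judged:
By the outcome, as a careful person would: the job done as asked, in the order asked, and still so for the second after the job is handed in, with the robot touching nothing.
Of wedge1, block1, wheel1, wheel2, wedge2, block2 only 4 to 6 are there at a start; the rules pass over those that are not, and their reading is None.
At some moment in a run one of wedge1, wedge2, block1, block2, wheel1, wheel2 may be knocked a few centimetres aside while the robot is not near it.
It also fails if it takes over 210 s, if anything falls off the work surface, if the arm or the gripper's body presses on something with over 40 N, if the wrist force passes 120 N, or if a joint passes its speed limit or range.

## Working session

There is one attempt and no reset: what is moved stays moved. The work goes in short steps, Python scripts to look and compute and a tool call to move; the robot and the scene stay as the last step left them, time stands still between calls to the robot, and variables do not carry over. Pictures are saved under pics/ and viewed, and the job is handed in when it is done.

Besides the shell and the picture viewer there is one more tool, called after "Emit:" as name(argument=value, ...), one argument or row to a line, values as JSON. play_rows: Moves the arm, as the interface text tells. Its arguments: {"type":"object","properties":{"series":{"type":"array","items":{"type":"array","items":{"type":"number"}}},"grip_force":{"type":"number"}},"required":["series"]}

```bash
mkdir -p pics; ls; python3 - <<'E'
from rig import r, viewer
import cv2
s=r.sense(); print(s); print(r.tcp_to_grasp)
for n in ("scene","top","wrist"):
    im=viewer.snapshot(n); cv2.imwrite(f"pics/{n}0.png",im[:,:,::-1]); print(viewer.camera_info(n))
E
```

```text
pics
{'t': 0.0, 'joint_pos': array([-7.27076530e+01,  7.24025636e+00, -2.32790936e+00,  8.05221871e+01,
        6.26087283e-04,  8.99978688e+01]), 'qvel': array([ 0.02863975, -0.04792946, -0.12947786,  0.02845544,  0.06207656,
       -0.12005067]), 'joint_efforts': array([ 9.26571593e-04, -4.35910785e+01,  3.52924919e+01,  1.72024663e-02,
       -1.16923716e-04,  1.28614857e-05]), 'tool_pos': array([ 0.15593642, -0.50087897,  0.23052572]), 'orientation': array([[ 9.54789459e-01,  2.97282491e-01, -4.58312143e-04],
       [ 2.97282844e-01, -9.54788267e-01,  1.50892501e-03],
       [ 1.09859292e-05, -1.57695403e-03, -9.99998757e-01]]), 'force': array([ 0.26632207, -0.03758   , -0.36973386]), 'torque': array([-0.049031  , -0.04823826,  0.00820533]), 'width': 0.08482591642488992}
-0.0187
{'fx': 397.60955821648673, 'fy': 397.60955821648673, 'cx': 279.4544432272464, 'cy': 205.537569518309, 'dist_coeffs': array([-0.00023408,  0.        ,  0.        ,  0.        ,  0.        ]), 'rvec': array([ 1.3518949 ,  2.16240069, -0.94619683]), 'tvec': array([ 0.22481599, -0.26810779,  1.33358428])}
{'fx': 383.4271043754984, 'fy': 383.4271043754984, 'cx': 283.1466237674324, 'cy': 209.57039996124863, 'dist_coeffs': array([-0.05658306,  0.        ,  0.        ,  0.        ,  0.        ]), 'rvec': array([ 2.14684554, -2.21094119,  0.14407371]), 'tvec': array([0.00110326, 0.52782744, 0.96024623])}
{'fx': 319.02098908378156, 'fy': 319.02098908378156, 'cx': 276.84244644435194, 'cy': 208.1200839770028, 'dist_coeffs': array([-0.04193883,  0.        ,  0.        ,  0.        ,  0.        ]), 'rvec': array([-2.30976111,  1.70117286,  0.27923479]), 'tvec': array([-0.52377569, -0.03990711,  0.38006701])}
```

View pics/top0.png

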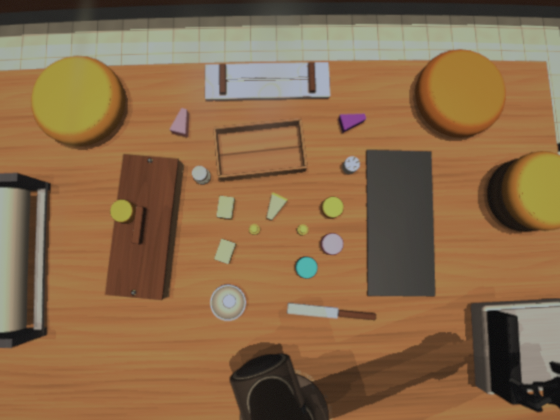

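View pics/scene0.png

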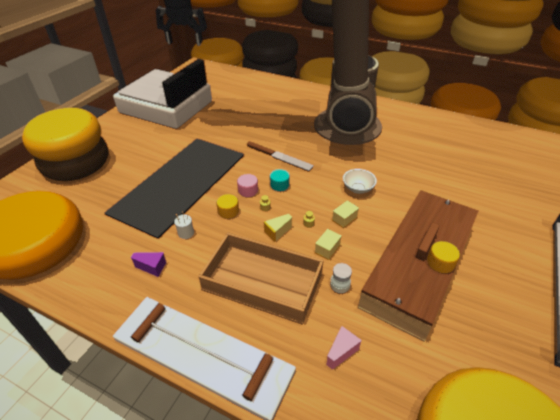

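View pics/wrist0.png

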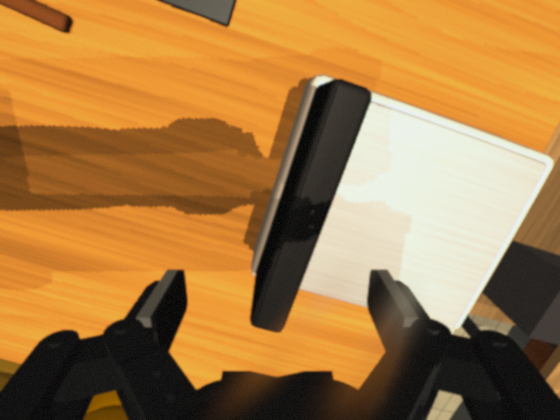

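```bash
cat > h.py <<'E'
import numpy as np, cv2
from rig import r, viewer
def cam(n):
    c=viewer.camera_info(n); K=np.array([[c['fx'],0,c['cx']],[0,c['fy'],c['cy']],[0,0,1]]); R=cv2.Rodrigues(np.array(c['rvec']))[0]
    return K,np.array(c['dist_coeffs']),R,np.array(c['tvec'])
def ray2plane(C,px,z):
    K,D,R,t=C
    p=cv2.undistortPoints(np.array(px,float).reshape(-1,1,2),K,D).reshape(-1,2)
    d=np.c_[p,np.ones(len(p))]@R; o=-R.T@t
    return o+d*((z-o[2])/d[:,2])[:,None]
def proj(C,P):
    K,D,R,t=C
    return cv2.projectPoints(np.array(P,float).reshape(-1,1,3),cv2.Rodrigues(R)[0],t,K,D)[0].reshape(-1,2)
def delta(p,yaw=None):
    """how far: world target TCP p, yaw of jaw(y) axis in deg (mod 180) -> tool-frame rotvec z & shift (after turn)"""
    s=r.sense(); R=s['orientation']; d=np.array(p)-s['tool_pos']
    out={'tool_shift_now':np.round(R.T@d,4)}
    ya=np.degrees(np.arctan2(R[1,1],R[0,1]))
    if yaw is not None:
        w=(yaw-ya+90)%180-90
        a=np.radians(w); Rz=np.array([[np.cos(a),-np.sin(a),0],[np.sin(a),np.cos(a),0],[0,0,1]])
        out.update(turn_tool_z=round(-w,1),shift_after=np.round((Rz@R).T@d,4),j6=round(s['joint_pos'][5],1))
    tilt=R.T@np.cross(R[:,2],[0,0,-1]); out['tilt_fix']=np.round(np.degrees(tilt),2)
    return out
E
python3 - <<'E'
from h import *
im=viewer.snapshot('top'); C=cam('top')
print('campos',-C[2].T@C[3])
hsv=cv2.cvtColor(im,cv2.COLOR_RGB2HSV)
for n,p in dict(topw=(122,211),b1=(225,207),b2=(225,251),wd=(277,206),wh=(333,207),pink=(332,243),turq=(306,267),w1=(254,229),w2=(303,229),lid=(130,250),slab=(400,220),table=(260,260),bar=(139,225)).items(): print(n,hsv[p[1],p[0]])
big=cv2.resize(im[90:310,90:450],None,fx=2.2,fy=2.2,interpolation=cv2.INTER_CUBIC); cv2.imwrite('pics/topz.png',big[:,:,::-1])
E
```

```text
campos [0.42346964 0.01286104 1.01053644]
topw [ 28 147 167]
b1 [ 36  56 174]
b2 [ 36  51 175]
wd [ 35  50 173]
wh [ 33 132 176]
pink [140  14 170]
turq [ 88 136 175]
w1 [ 32 121 173]
w2 [ 33 119 176]
lid [ 10 149 106]
slab [17 25 71]
table [ 13 149 164]
bar [ 10 149 108]
```

View pics/topz.png

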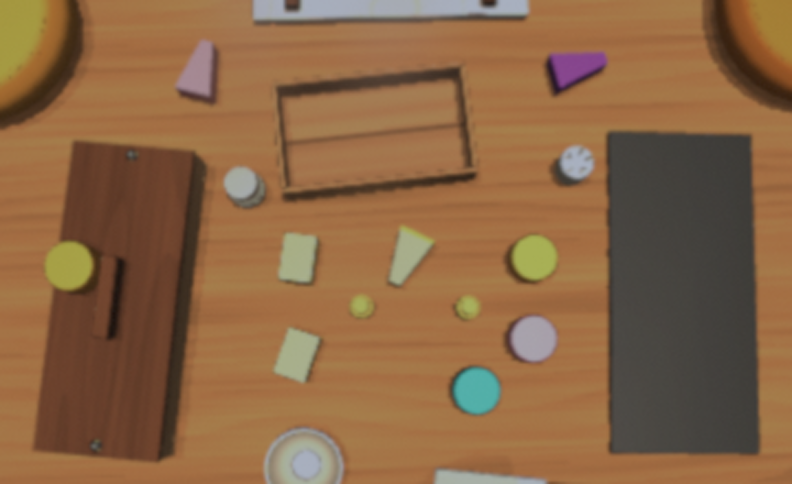

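```bash
cat > meas.py <<'E'
from h import *
def blobs(im,lo,hi,amin=30,amax=4000):
    hsv=cv2.cvtColor(im,cv2.COLOR_RGB2HSV); m=cv2.inRange(hsv,np.array(lo),np.array(hi))
    cs,_=cv2.findContours(m,cv2.RETR_EXTERNAL,cv2.CHAIN_APPROX_NONE)
    return [c.reshape(-1,2) for c in cs if amin<cv2.contourArea(c)<amax]
if __name__=='__main__':
    im=viewer.snapshot('top'); C=cam('top')
    for nm,lo,hi in (('pale',(28,25,130),(45,85,255)),('yel',(24,100,130),(40,255,255))):
        for c in blobs(im,lo,hi):
            m=c.mean(0)
            if not(90<m[0]<450 and 100<m[1]<320): continue
            z=0.035 if nm=='pale' else .038
            if m[0]<180 and m[1]<310: z=.104
            P=ray2plane(C,c,z)[:,:2]
            rc=cv2.minAreaRect((P*1000).astype(np.float32)); 
            (x,y),rad=cv2.minEnclosingCircle((P*1000).astype(np.float32))
            print(nm,m.round(1),'rect',np.round(rc[0]),np.round(rc[1]),round(rc[2],1),'circ',round(x),round(y),round(rad,1), 'top box corners',cv2.boxPoints(rc).round().tolist() if nm=='pale' else '')
    # slab corners, cover, by dark masks
    hsv=cv2.cvtColor(im,cv2.COLOR_RGB2HSV)
    for nm,lo,hi,z in (('slab',(0,0,40),(40,70,100),.01),('cover',(4,100,60),(14,200,135),.066)):
        for c in blobs(im,lo,hi,3000,20000):
            m=c.mean(0)
            P=ray2plane(C,c,z)[:,:2]; rc=cv2.minAreaRect((P*1000).astype(np.float32)); print(nm,m.round(),np.round(rc[0]),np.round(rc[1]),round(rc[2],1))
E
python3 meas.py
python3 - <<'E'
from h import *
C=cam('top')
# pins (tips seen) from zoomed picture
px=np.array([(132,155),(96,445)])/2.2+[90,90]-0.27
print('pins z .07',ray2plane(C,px,.070))
px=np.array([(75,141),(197,152),(163,460),(34,450)])/2.2+90-0.27
print('cover corners',ray2plane(C,px,.066))
px=np.array([(277,88),(461,68),(474,172),(287,192)])/2.2+90-0.27
print('crate corners',ray2plane(C,px,.05))
px=np.array([(608,131),(750,134),(758,453),(611,452)])/2.2+90-0.27
print('slab',ray2plane(C,px,.01))
px=np.array([(242,180),(577,158)])/2.2+90-.27
print('jar,pot',ray2plane(C,px,.055))
E
```

```text
pale [228.2 301.2] rect [301. 131.] [55. 54.] 88.3 circ 301 130 28.5 top box corners [[273.0, 104.0], [328.0, 102.0], [329.0, 157.0], [275.0, 159.0]]
pale [224.5 250.9] rect [426. 137.] [36. 52.] 70.4 circ 426 137 29.6 top box corners [[396.0, 129.0], [445.0, 111.0], [457.0, 145.0], [408.0, 163.0]]
pale [225. 207.] rect [538. 134.] [36. 52.] 81.0 circ 538 134 29.1 top box corners [[509.0, 120.0], [561.0, 112.0], [567.0, 148.0], [515.0, 156.0]]
pale [274.5 205.7] rect [532.   4.] [36. 60.] 74.5 circ 534 8 31.4 top box corners [[498.0, -6.0], [556.0, -22.0], [566.0, 13.0], [508.0, 29.0]]
yel [302.1 229.4] rect [474. -62.] [23. 23.] 88.3 circ 475 -61 12.5 top box corners 
yel [253.7 228.8] rect [480.  61.] [20. 23.] 88.7 circ 480 62 12.1 top box corners 
yel [120.9 210.3] rect [529. 373.] [49. 48.] 88.4 circ 529 374 25.8 top box corners 
yel [332.6 206.5] rect [ 531. -141.] [49. 49.] 88.4 circ 531 -142 26.4 top box corners 
slab [400. 224.] [ 489. -323.] [176. 384.] 87.4
slab [287.  14.] [1091.  -38.] [  75. 1639.] 0.2
cover [380. 355.] [ 149. -295.] [225. 850.] 5.6
cover [144. 227.] [493. 326.] [163. 351.] 83.4
pins z .07 [[0.65669282 0.31649424 0.07      ]
 [0.33310664 0.35484332 0.07      ]]
cover corners [[0.67610284 0.38371669 0.066     ]
 [0.65898125 0.24338273 0.066     ]
 [0.31457546 0.28210364 0.066     ]
 [0.32882058 0.4254895  0.066     ]]
crate corners [[ 0.73703568  0.15379657  0.05      ]
 [ 0.7561399  -0.06279716  0.05      ]
 [ 0.63074252 -0.07341556  0.05      ]
 [ 0.61288099  0.14340627  0.05      ]]
slab [[ 0.68664963 -0.24352517  0.01      ]
 [ 0.67954122 -0.42139602  0.01      ]
 [ 0.29183842 -0.40372506  0.01      ]
 [ 0.30034831 -0.22657232  0.01      ]]
jar,pot [[ 0.62734574  0.19425434  0.055     ]
 [ 0.64338058 -0.19369511  0.055     ]]
```

Emit:
play_rows(
  series=[
    [0, 0, 0, 0, 0, -8, 0],
    [0, 0, 0, 0, 0, -8, 0],
    [0, 0, 0, 0, 0, -8, 0],
    [0, 0, 0, 0, 0, -8, 0],
    [0, 0, 0, 0, 0, -8, 0],
    [0, 0, 0, 0, 0, -8, 0],
    [0, 0, 0, 0, 0, -8, 0],
    [0, 0, 0, 0, 0, -8, 0],
    [0, 0, 0, 0, 0, -3, 0],
  ],
)

```text
t: 1.15
tool_pos: [0.1558, -0.5004, 0.2295]
orientation: [[0.051, 0.999, -0.001], [0.999, -0.051, 0.004], [0.003, -0.001, -1.0]]
force: [-0.3, -0.5, 0.0]
width: 0.0851
```

```bash
python3 -c "
from h import *
print(delta([.49,.352,.26],-6.75), r.sense()['joint_pos'].round(1))"
```

```text
{'tool_shift_now': array([ 0.8684,  0.2903, -0.0279]), 'turn_tool_z': np.float64(3.8), 'shift_after': array([ 0.8859,  0.2317, -0.0277]), 'j6': np.float64(20.2), 'tilt_fix': array([-0.07, -0.2 ,  0.  ])} [-72.7   7.3  -2.4  80.5  -0.   20.2]
```

Emit:
play_rows(
  series=[
    [0.044, 0.0145, -0.002, 0, 0, 3.8, 0],
    [0.046, 0.012, -0.002, 0, 0, 0, 0],
    [0.046, 0.012, -0.002, 0, 0, 0, 0],
    [0.046, 0.012, -0.002, 0, 0, 0, 0],
    [0.046, 0.012, -0.002, 0, 0, 0, 0],
    [0.046, 0.012, -0.002, 0, 0, 0, 0],
    [0.046, 0.012, -0.002, 0, 0, 0, 0],
    [0.046, 0.012, -0.002, 0, 0, 0, 0],
    [0.046, 0.012, -0.002, 0, 0, 0, 0],
    [0.046, 0.012, -0.002, 0, 0, 0, 0],
    [0.046, 0.012, -0.002, 0, 0, 0, 0],
    [0.046, 0.012, -0.002, 0, 0, 0, 0],
  ],
)

```text
t: 2.35
tool_pos: [0.3686, 0.0436, 0.2552]
orientation: [[0.132, 0.991, 0.005], [0.991, -0.132, 0.005], [0.005, 0.005, -1.0]]
force: [1.3, -0.8, 0.2]
width: 0.0858
```

```bash
python3 -c "
from h import *
print(delta([.49,.352,.26],-6.75), r.sense()['joint_pos'].round(1))
C=cam('wrist');s=r.sense();print('cam in tool',s['orientation'].T@(-C[2].T@C[3]-s['tool_pos']))"
```

```text
{'tool_shift_now': array([ 0.3217,  0.0798, -0.0028]), 'turn_tool_z': np.float64(-0.8), 'shift_after': array([ 0.3205,  0.0844, -0.0028]), 'j6': np.float64(104.1), 'tilt_fix': array([ 0.26, -0.3 ,  0.  ])} [  6.6  -9.6 -15.7  83.6   0.2 104.1]
cam in tool [ 0.08269172  0.00040631 -0.14166254]
```

Emit:
play_rows(
  series=[
    [0.045, 0.02, 0, 0, 0, 0, 0],
    [0.045, 0.02, 0, 0, 0, 0, 0],
    [0.045, 0.02, 0, 0, 0, 0, 0],
    [0.045, 0.02, 0, 0, 0, 0, 0],
    [0.045, 0.02, 0, 0, 0, 0, 0],
    [0.02, 0.02, 0, 0, 0, 0, 0],
    [0, 0, 0, 0, 0, 0, 0],
    [0, 0, 0, 0, 0, 0, 0],
  ],
)

```text
t: 3.15
tool_pos: [0.5197, 0.2832, 0.2549]
orientation: [[0.12, 0.993, 0.006], [0.993, -0.12, 0.004], [0.004, 0.005, -1.0]]
force: [-0.2, -0.4, 0.1]
width: 0.0855
```

```bash
python3 - <<'E'
from h import *
import pickle
s=r.sense(); C=cam('wrist'); im=viewer.snapshot('wrist'); print(s['tool_pos'])
cv2.imwrite('pics/w1.png',im[:,:,::-1]); pickle.dump((C,im),open('w1.pkl','wb'))
E
```

```text
[0.51973886 0.28317242 0.25486394]
```

View pics/w1.png

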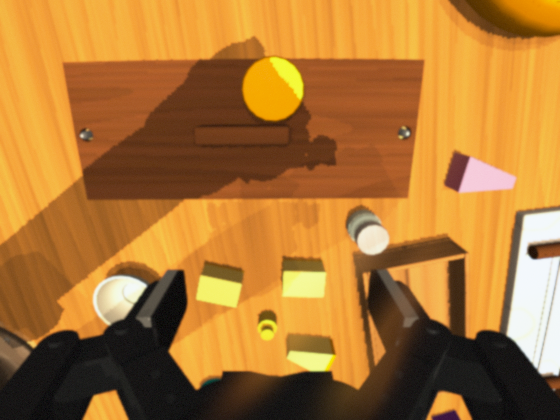

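```bash
python3 - <<'E'
from h import *
import pickle
C,im=pickle.load(open('w1.pkl','rb'))
hsv=cv2.cvtColor(im,cv2.COLOR_RGB2HSV)
print(hsv[100,262],hsv[80,290],hsv[135,242],hsv[160,200])
m=cv2.inRange(hsv,np.array((18,170,100)),np.array((40,255,255)))
m[:40]=0;m[140:]=0;m[:,:220]=0;m[:,330:]=0
c=max(cv2.findContours(m,0,1)[0],key=cv2.contourArea).reshape(-1,2)
(x,y),rad=cv2.minEnclosingCircle(c);print('px',x,y,rad, c.min(0),c.max(0))
P=ray2plane(C,c,.104);(x,y),rad=cv2.minEnclosingCircle((P[:,:2]*1000).astype(np.float32));print('wheel',x,y,rad)
pn=ray2plane(C,[(86,135),(404,132)],.072);print('pins',pn,np.linalg.norm(pn[0]-pn[1]),pn.mean(0), np.degrees(np.arctan2(*(pn[1]-pn[0])[[1,0]])))
print('bar',ray2plane(C,[(195,128),(289,128),(289,145),(196,145)],.098))
cc=ray2plane(C,[(65,63),(423,60),(408,199),(89,199)],.066);print('cov',cc,cc.mean(0))
E
```

```text
[ 21 255 245] [ 31 198 249] [ 12 195 114] [ 12 195  94]
px 272.9923400878906 88.3766860961914 32.76176071166992 [242  56] [303 121]
wheel 528.6638793945312 376.1722412109375 27.160242080688477
pins [[0.33614301 0.35875061 0.072     ]
 [0.65466226 0.3220814  0.072     ]] 0.32062305566189786 [0.49540263 0.34041601 0.072     ] -6.567209920461882
bar [[0.45404592 0.3521555  0.098     ]
 [0.53932877 0.34152367 0.098     ]
 [0.537636   0.32620627 0.098     ]
 [0.45194387 0.33687249 0.098     ]]
cov [[0.33180654 0.42834647 0.066     ]
 [0.676045   0.38791435 0.066     ]
 [0.66138174 0.24863521 0.066     ]
 [0.31510078 0.2915457  0.066     ]] [0.49608352 0.33911043 0.066     ]
```

```bash
python3 -c "
from h import *
print(delta([.529,.375,.115],-6.7))"
```

```text
{'tool_shift_now': array([ 0.092 , -0.0026,  0.1402]), 'turn_tool_z': np.float64(-0.2), 'shift_after': array([ 0.092 , -0.0022,  0.1402]), 'j6': np.float64(125.5), 'tilt_fix': array([ 0.31, -0.26,  0.  ])}
```

Emit:
play_rows(
  series=[
    [0.03, -0.001, 0.035, 0.3, -0.25, 0, 0],
    [0.03, -0.001, 0.035, 0, 0, 0, 0],
    [0.03, 0, 0.035, 0, 0, 0, 0],
    [0, 0, 0.03, 0, 0, 0, 0],
    [0, 0, 0, 0, 0, 0, 0],
  ],
)

```text
t: 3.7
tool_pos: [0.5286, 0.3698, 0.1214]
orientation: [[0.127, 0.992, 0.007], [0.992, -0.127, 0.003], [0.004, 0.006, -1.0]]
force: [-0.6, -0.3, -0.9]
width: 0.0853
```

```bash
cat > d.py <<'E'
import sys
from h import *
a=[float(v) for v in sys.argv[1:]]
s=r.sense()
print(delta(a[:3],a[3] if len(a)>3 else None),'pos',s['tool_pos'].round(4),'w',round(s['width'],4),'F',s['force'].round(1))
E
python3 d.py .529 .375 .076 -6.7
```

```text
{'tool_shift_now': array([ 0.005 , -0.0005,  0.0454]), 'turn_tool_z': np.float64(-0.6), 'shift_after': array([ 0.005 , -0.0005,  0.0454]), 'j6': np.float64(132.3), 'tilt_fix': array([ 0.35, -0.21,  0.  ])} pos [0.5286 0.3698 0.1214] w 0.0853 F [-0.6 -0.3 -0.9]
```

Emit:
play_rows(
  series=[
    [0.005, 0, 0.022, 0.3, -0.2, 0, 0],
    [0, 0, 0.022, 0, 0, 0, 0],
    [0, 0, 0.001, 0, 0, 0, 80],
    [0, 0, 0, 0, 0, 0, 120],
    [0, 0, 0, 0, 0, 0, 160],
    [0, 0, 0, 0, 0, 0, 160],
    [0, 0, 0, 0, 0, 0, 160],
  ],
  grip_force=40,
)

```text
t: 4.4
tool_pos: [0.532, 0.3717, 0.0897]
orientation: [[0.133, 0.991, 0.012], [0.991, -0.133, 0.007], [0.009, 0.011, -1.0]]
force: [0.4, 0.6, -1.6]
width: 0.0547
```

```bash
python3 d.py .529 .375 .2 -6.7
```

```text
{'tool_shift_now': array([ 0.0038, -0.0022, -0.1103]), 'turn_tool_z': np.float64(-0.9), 'shift_after': array([ 0.0039, -0.0022, -0.1103]), 'j6': np.float64(132.6), 'tilt_fix': array([ 0.61, -0.5 , -0.  ])} pos [0.532  0.3717 0.0897] w 0.0547 F [ 0.4  0.6 -1.6]
```

Emit:
play_rows(
  series=[
    [0, 0, 0, 0, 0, 0, 60],
    [0, 0, 0, 0, 0, 0, 0],
    [0, 0, 0, 0, 0, 0, 0],
    [0.004, -0.003, 0.01, 0.5, -0.5, -0.8, 0],
    [0, 0, 0.008, 0, 0, 0, 0],
    [0, 0, 0, 0, 0, 0, 0],
  ],
)

```text
t: 5.0
tool_pos: [0.53, 0.3771, 0.0715]
orientation: [[0.118, 0.993, 0.003], [0.993, -0.118, 0.0], [0.001, 0.003, -1.0]]
force: [0.5, -0.2, 0.3]
width: 0.0854
```

```bash
python3 d.py .529 .375 .076 -6.7
```

```text
{'tool_shift_now': array([-0.0022, -0.0008, -0.0045]), 'turn_tool_z': np.float64(-0.1), 'shift_after': array([-0.0022, -0.0008, -0.0045]), 'j6': np.float64(132.2), 'tilt_fix': array([ 0.15, -0.03,  0.  ])} pos [0.53   0.3771 0.0715] w 0.0854 F [ 0.5 -0.2  0.3]
```

Emit:
play_rows(
  series=[
    [-0.001, 0, -0.002, 0, 0, 0, 60],
    [0, 0, 0, 0, 0, 0, 120],
    [0, 0, 0, 0, 0, 0, 160],
    [0, 0, 0, 0, 0, 0, 160],
    [0, 0, 0, 0, 0, 0, 160],
    [0, 0, -0.02, 0, 0, 0, 160],
    [0, 0, -0.03, 0, 0, 0, 160],
    [0, 0, -0.04, 0, 0, 0, 160],
    [0, 0, -0.03, 0, 0, 0, 160],
  ],
)

```text
t: 5.9
tool_pos: [0.5265, 0.3737, 0.1897]
orientation: [[0.118, 0.993, -0.009], [0.993, -0.118, -0.008], [-0.009, -0.008, -1.0]]
force: [0.2, 2.0, -0.5]
width: 0.0549
```

```bash
python3 d.py .684 .04 .17 -6.7; python3 - <<'E'
from h import *
im=viewer.snapshot('wrist');cv2.imwrite('pics/w2.png',im[:,:,::-1])
E
```

```text
{'tool_shift_now': array([-0.3126,  0.1959,  0.021 ]), 'turn_tool_z': np.float64(-0.1), 'shift_after': array([-0.3128,  0.1955,  0.021 ]), 'j6': np.float64(132.2), 'tilt_fix': array([-0.44,  0.51,  0.  ])} pos [0.5265 0.3737 0.1897] w 0.0549 F [ 0.2  2.  -0.5]
```

View pics/w2.png

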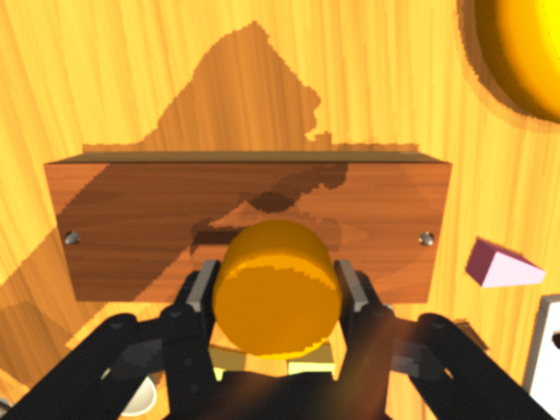

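```bash
python3 d.py .680 .09 .13 4.8
```

```text
{'tool_shift_now': array([-0.2643,  0.185 ,  0.0655]), 'turn_tool_z': np.float64(-11.6), 'shift_after': array([-0.296 ,  0.1282,  0.0658]), 'j6': np.float64(132.2), 'tilt_fix': array([-0.18,  0.27,  0.  ])} pos [0.5277 0.3745 0.1948] w 0.0549 F [-0.2 -0.6  2.3]
```

Emit:
play_rows(
  series=[
    [0, 0, 0, 0, 0, -6, 160],
    [0, 0, 0, 0, 0, -5.6, 160],
    [-0.035, 0.015, 0, 0, 0, 0, 160],
    [-0.035, 0.015, 0, 0, 0, 0, 160],
    [-0.035, 0.015, 0, 0, 0, 0, 160],
    [-0.035, 0.015, 0, 0, 0, 0, 160],
    [-0.035, 0.015, 0.005, 0, 0, 0, 160],
    [-0.035, 0.015, 0.01, 0, 0, 0, 160],
    [-0.035, 0.015, 0.01, 0, 0, 0, 160],
    [-0.035, 0.015, 0.01, 0, 0, 0, 160],
    [-0.016, 0.008, 0.01, 0, 0, 0, 160],
    [0, 0, 0, 0, 0, 0, 160],
  ],
)

```text
t: 7.15
tool_pos: [0.6895, 0.0835, 0.149]
orientation: [[-0.097, 0.995, 0.001], [0.995, 0.097, 0.0], [0.0, 0.001, -1.0]]
force: [0.0, -0.5, -1.3]
width: 0.0548
```

```bash
python3 d.py .680 .09 .06 4.8
```

```text
{'tool_shift_now': array([ 0.0074, -0.0089,  0.089 ]), 'turn_tool_z': np.float64(0.8), 'shift_after': array([ 0.0072, -0.009 ,  0.089 ]), 'j6': np.float64(91.3), 'tilt_fix': array([ 0.05, -0.02, -0.  ])} pos [0.6895 0.0835 0.149 ] w 0.0548 F [ 0.  -0.5 -1.3]
```

Check the crate in the wrist view before descending.

Emit:
play_rows(
  series=[
    [0.007, -0.009, 0.01, 0, 0, 0.8, 160],
    [0, 0, 0, 0, 0, 0, 160],
  ],
)

```text
t: 7.35
tool_pos: [0.6793, 0.09, 0.138]
orientation: [[-0.082, 0.997, -0.001], [0.997, 0.082, 0.001], [0.001, -0.001, -1.0]]
force: [-0.8, -0.1, -1.3]
width: 0.0551
```

```bash
python3 d.py .680 .09 .06 4.8; python3 - <<'E'
from h import *
im=viewer.snapshot('wrist');cv2.imwrite('pics/w3.png',im[:,:,::-1])
C=cam('top');im=viewer.snapshot('top')
cv2.imwrite('pics/t3.png',cv2.resize(im[90:310,90:450],None,fx=2.2,fy=2.2)[:,:,::-1])
E
```

```text
{'tool_shift_now': array([-0.0001,  0.0008,  0.078 ]), 'turn_tool_z': np.float64(-0.1), 'shift_after': array([-0.0001,  0.0008,  0.078 ]), 'j6': np.float64(92.8), 'tilt_fix': array([-0.04, -0.07, -0.  ])} pos [0.6793 0.09   0.138 ] w 0.0551 F [-0.8 -0.1 -1.3]
```

View pics/w3.png

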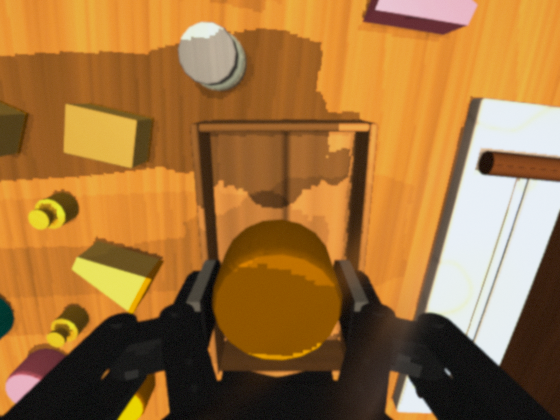

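View pics/t3.png

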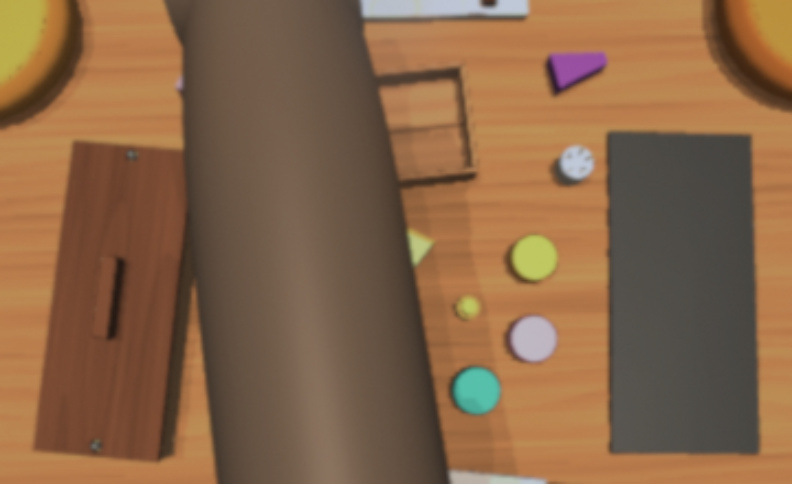

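Emit:
play_rows(
  series=[
    [0, 0.001, 0.03, 0, 0, 0, 160],
    [0, 0, 0.03, 0, 0, 0, 160],
    [0, 0, 0.03, 0, 0, 0, 160],
    [0, 0, 0.012, 0, 0, 0, 160],
    [0, 0, 0, 0, 0, 0, 160],
    [0, 0, 0, 0, 0, 0, 160],
  ],
)

```text
t: 8.05
tool_pos: [0.6868, 0.0951, 0.0436]
orientation: [[-0.09, 0.996, 0.016], [0.996, 0.09, 0.003], [0.002, 0.016, -1.0]]
force: [0.1, 0.3, -1.5]
width: 0.0549
```

```bash
python3 d.py .680 .09 .0155 4.8
```

```text
{'tool_shift_now': array([-0.0046, -0.0077,  0.0279]), 'turn_tool_z': np.float64(0.3), 'shift_after': array([-0.0046, -0.0077,  0.0279]), 'j6': np.float64(92.7), 'tilt_fix': array([ 0.9 , -0.11, -0.  ])} pos [0.6868 0.0951 0.0436] w 0.0549 F [ 0.1  0.3 -1.5]
```

Emit:
play_rows(
  series=[
    [-0.004, -0.008, 0.01, 0.9, 0, 0, 160],
    [0, 0, 0.01, 0, 0, 0, 160],
    [0, 0, 0.007, 0, 0, 0, 160],
    [0, 0, 0, 0, 0, 0, 160],
  ],
)

```text
t: 8.45
tool_pos: [0.6813, 0.0905, 0.0188]
orientation: [[-0.09, 0.996, 0.005], [0.996, 0.09, 0.003], [0.002, 0.005, -1.0]]
force: [0.1, 0.0, -0.4]
width: 0.0544
```

```bash
python3 d.py .680 .09 .0155 4.8
```

```text
{'tool_shift_now': array([-0.0004, -0.0014,  0.0033]), 'turn_tool_z': np.float64(0.4), 'shift_after': array([-0.0004, -0.0014,  0.0033]), 'j6': np.float64(92.4), 'tilt_fix': array([ 0.29, -0.12, -0.  ])} pos [0.6813 0.0905 0.0188] w 0.0544 F [ 0.1  0.  -0.4]
```

Emit:
play_rows(
  series=[
    [0, -0.001, 0.003, 0.3, 0, 0, 160],
    [0, 0, 0, 0, 0, 0, 160],
    [0, 0, 0, 0, 0, 0, 50],
    [0, 0, 0, 0, 0, 0, 50],
    [0, 0, -0.02, 0, 0, 0, 50],
    [0, 0, -0.03, 0, 0, 0, 50],
    [0, 0, -0.045, 0, 0, 0, 50],
    [0, 0, -0.045, 0, 0, 0, 0],
    [0, 0, -0.02, 0, 0, 0, 0],
  ],
)

```text
t: 9.35
tool_pos: [0.6787, 0.0898, 0.1783]
orientation: [[-0.09, 0.996, -0.006], [0.996, 0.09, 0.001], [0.002, -0.006, -1.0]]
force: [1.2, 0.7, -0.6]
width: 0.0852
```

```bash
python3 d.py .4955 .338 .16 83.3;python3 - <<'E'
from h import *
im=viewer.snapshot('wrist');cv2.imwrite('pics/w4.png',im[:,:,::-1])
E
```

```text
{'tool_shift_now': array([ 0.2636, -0.16  ,  0.0198]), 'turn_tool_z': np.float64(-78.1), 'shift_after': array([0.2108, 0.2252, 0.0174]), 'j6': np.float64(92.3), 'tilt_fix': array([-0.34, -0.11, -0.  ])} pos [0.6787 0.0898 0.1783] w 0.0852 F [ 1.2  0.7 -0.6]
```

View pics/w4.png

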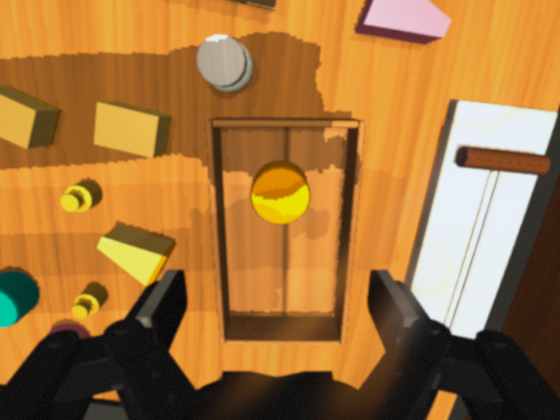

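Emit:
play_rows(
  series=[
    [0, 0, 0, 0, 0, -8, 0],
    [0, 0, 0, 0, 0, -8, 0],
    [0, 0, 0, 0, 0, -8, 0],
    [0, 0, 0, 0, 0, -8, 0],
    [0, 0, 0, 0, 0, -8, 0],
    [0, 0, 0, 0, 0, -8, 0],
    [0, 0, 0, 0, 0, -8, 0],
    [0, 0, 0, 0, 0, -8, 0],
    [0, 0, 0, 0, 0, -8, 0],
    [0, 0, 0, 0, 0, -6, 0],
  ],
)

```text
t: 10.4
tool_pos: [0.6819, 0.0905, 0.1867]
orientation: [[-0.998, 0.063, 0.009], [0.063, 0.998, 0.003], [-0.009, 0.004, -1.0]]
force: [-0.4, -0.1, 0.3]
width: 0.0851
```

```bash
python3 d.py .4955 .338 .16 83.3
```

```text
{'tool_shift_now': array([0.202 , 0.2351, 0.0258]), 'turn_tool_z': np.float64(3.1), 'shift_after': array([0.2143, 0.224 , 0.0257]), 'j6': np.float64(11.1), 'tilt_fix': array([ 0.22,  0.49, -0.  ])} pos [0.6819 0.0905 0.1867] w 0.0851 F [-0.4 -0.1  0.3]
```

Emit:
play_rows(
  series=[
    [0, 0.01, 0, 0.2, 0.5, 3.1, 0],
    [0.033, 0.033, 0, 0, 0, 0, 0],
    [0.033, 0.033, 0, 0, 0, 0, 0],
    [0.033, 0.033, 0, 0, 0, 0, 0],
    [0.033, 0.033, 0, 0, 0, 0, 0],
    [0.033, 0.033, 0.005, 0, 0, 0, 0],
    [0.033, 0.033, 0.01, 0, 0, 0, 0],
    [0.013, 0.013, 0.005, 0, 0, 0, 0],
    [0, 0, 0, 0, 0, 0, 0],
  ],
)

```text
t: 11.3
tool_pos: [0.4932, 0.3428, 0.1657]
orientation: [[-0.993, 0.12, 0.004], [0.12, 0.993, 0.003], [-0.004, 0.004, -1.0]]
force: [0.5, -0.3, -0.3]
width: 0.0854
```

```bash
python3 d.py .4955 .338 .12 83.3;python3 - <<'E'
from h import *
import pickle
C=cam('wrist');im=viewer.snapshot('wrist');cv2.imwrite('pics/w5.png',im[:,:,::-1]);pickle.dump((C,im),open('w5.pkl','wb'))
E
```

```text
{'tool_shift_now': array([-0.0027, -0.0046,  0.0457]), 'turn_tool_z': np.float64(-0.2), 'shift_after': array([-0.0027, -0.0046,  0.0457]), 'j6': np.float64(41.7), 'tilt_fix': array([ 0.21,  0.21, -0.  ])} pos [0.4932 0.3428 0.1657] w 0.0854 F [ 0.5 -0.3 -0.3]
```

View pics/w5.png

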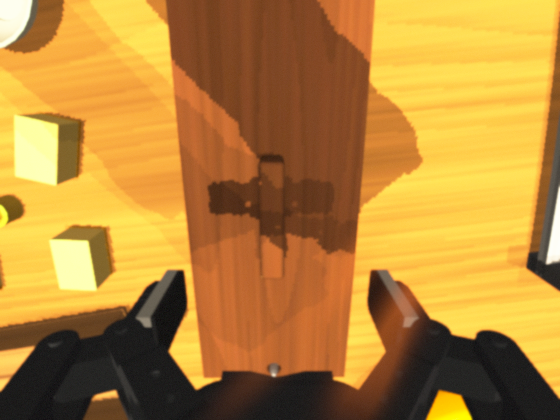

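```bash
python3 - <<'E'
from h import *
import pickle
C,im=pickle.load(open('w5.pkl','rb'))
P=ray2plane(C,[(260,162),(284,162),(283,278),(261,278)],.098);print(P,P.mean(0))
P=ray2plane(C,[(178,100),(370,100),(186,240),(358,240)],.066);print(P, P[:2].mean(0),P[2:].mean(0))
print(np.linalg.norm(P[0]-P[1]))
E
```

```text
[[0.44921973 0.33791249 0.098     ]
 [0.4511541  0.3536407  0.098     ]
 [0.53800016 0.34292824 0.098     ]
 [0.53596909 0.32656396 0.098     ]] [0.49358577 0.34026135 0.098     ]
[[0.4029126  0.28313412 0.066     ]
 [0.41972587 0.42059314 0.066     ]
 [0.51180728 0.26577414 0.066     ]
 [0.52931737 0.40731069 0.066     ]] [0.41131923 0.35186363 0.066     ] [0.52056233 0.33654241 0.066     ]
0.13848346007604057
```

Emit:
play_rows(
  series=[
    [-0.001, -0.0036, 0.02, 0.2, 0.2, 0, 0],
    [0, 0, 0.025, 0, 0, 0, 0],
    [0, 0, 0.02, 0, 0, 0, 0],
    [0, 0, 0.005, 0, 0, 0, 0],
    [0, 0, 0, 0, 0, 0, 0],
  ],
)

```text
t: 11.85
tool_pos: [0.5001, 0.3351, 0.0973]
orientation: [[-0.992, 0.126, 0.007], [0.126, 0.992, 0.002], [-0.006, 0.003, -1.0]]
force: [0.2, 0.4, 1.3]
width: 0.0851
```

```bash
python3 d.py .4945 .339 .072 83.2
```

```text
{'tool_shift_now': array([0.0062, 0.0031, 0.0252]), 'turn_tool_z': np.float64(-0.5), 'shift_after': array([0.0061, 0.0031, 0.0252]), 'j6': np.float64(41.1), 'tilt_fix': array([ 0.16,  0.37, -0.  ])} pos [0.5001 0.3351 0.0973] w 0.0851 F [0.2 0.4 1.3]
```

Emit:
play_rows(
  series=[
    [0.006, 0.003, 0.01, 0.2, 0.4, -0.5, 0],
    [0, 0, 0.01, 0, 0, 0, 0],
    [0, 0, 0.005, 0, 0, 0, 0],
    [0, 0, 0, 0, 0, 0, 0],
  ],
)

```text
t: 12.25
tool_pos: [0.4964, 0.339, 0.073]
orientation: [[-0.993, 0.119, 0.002], [0.119, 0.993, 0.001], [-0.002, 0.001, -1.0]]
force: [0.3, -0.6, -0.2]
width: 0.0852
```

```bash
python3 d.py .4945 .339 .072 83.2
```

```text
{'tool_shift_now': array([ 0.0018, -0.0003,  0.001 ]), 'turn_tool_z': np.float64(-0.0), 'shift_after': array([ 0.0018, -0.0003,  0.001 ]), 'j6': np.float64(41.2), 'tilt_fix': array([ 0.08,  0.11, -0.  ])} pos [0.4964 0.339  0.073 ] w 0.0852 F [ 0.3 -0.6 -0.2]
```

Good. Close on the bar.

Emit:
play_rows(
  series=[
    [0.001, 0, 0, 0.1, 0.1, 0, 100],
    [0, 0, 0, 0, 0, 0, 180],
    [0, 0, 0, 0, 0, 0, 230],
    [0, 0, 0, 0, 0, 0, 255],
    [0, 0, 0, 0, 0, 0, 255],
    [0, 0, 0, 0, 0, 0, 255],
    [0, 0, 0, 0, 0, 0, 255],
  ],
  grip_force=90,
)

```text
t: 12.95
tool_pos: [0.4957, 0.3398, 0.0745]
orientation: [[-0.993, 0.118, 0.002], [0.118, 0.993, 0.001], [-0.002, 0.001, -1.0]]
force: [-0.5, 0.6, 0.5]
width: 0.0164
```

```bash
python3 d.py .4945 .339 .072 83.2
```

```text
{'tool_shift_now': array([ 0.0011, -0.0009,  0.0025]), 'turn_tool_z': np.float64(0.0), 'shift_after': array([ 0.0011, -0.0009,  0.0025]), 'j6': np.float64(41.2), 'tilt_fix': array([ 0.04,  0.09, -0.  ])} pos [0.4957 0.3398 0.0745] w 0.0164 F [-0.5  0.6  0.5]
```

```bash
python3 -c "
from h import *
import pickle
s=r.sense();pickle.dump(s,open('seat.pkl','wb'));print(s['tool_pos'],s['orientation'])"
```

```text
[0.49569233 0.33979529 0.07447781] [[-9.93001383e-01  1.18090373e-01  1.70809758e-03]
 [ 1.18091398e-01  9.93002598e-01  5.11614868e-04]
 [-1.63572855e-03  7.09745902e-04 -9.99998410e-01]]
```

Emit:
play_rows(
  series=[
    [0, 0, -0.005, 0, 0, 0, 255],
    [0, 0, -0.005, 0, 0, 0, 255],
    [0, 0, -0.005, 0, 0, 0, 255],
    [0, 0, -0.005, 0, 0, 0, 255],
    [0, 0, 0, 0, 0, 0, 255],
  ],
)

```text
t: 13.45
tool_pos: [0.4946, 0.3391, 0.0945]
orientation: [[-0.993, 0.118, -0.001], [0.118, 0.993, -0.001], [0.001, -0.002, -1.0]]
force: [1.0, 0.5, -4.6]
width: 0.0163
```

```bash
python3 d.py .4957 .3398 .1045 83.2
```

```text
{'tool_shift_now': array([-0.0009,  0.0008, -0.01  ]), 'turn_tool_z': np.float64(0.0), 'shift_after': array([-0.0009,  0.0008, -0.01  ]), 'j6': np.float64(41.2), 'tilt_fix': array([-0.09, -0.07,  0.  ])} pos [0.4946 0.3391 0.0945] w 0.0163 F [ 1.   0.5 -4.6]
```

Emit:
play_rows(
  series=[
    [-0.001, 0.001, -0.015, 0, 0, 0, 255],
    [0, 0, -0.02, 0, 0, 0, 255],
    [0, 0, -0.02, 0, 0, 0, 255],
    [0, 0, -0.02, 0, 0, 0, 255],
    [0, 0, -0.01, 0, 0, 0, 255],
    [0, 0, 0, 0, 0, 0, 255],
  ],
)

```text
t: 14.05
tool_pos: [0.4952, 0.3396, 0.1812]
orientation: [[-0.993, 0.118, -0.004], [0.118, 0.993, -0.003], [0.003, -0.004, -1.0]]
force: [0.0, -0.2, -4.0]
width: 0.016
```

```bash
python3 d.py .4895 -.3235 .16 87.5; python3 -c "
from h import *
im=viewer.snapshot('scene');cv2.imwrite('pics/s6.png',im[:,:,::-1])"
```

```text
{'tool_shift_now': array([-0.0728, -0.659 ,  0.0233]), 'turn_tool_z': np.float64(-4.3), 'shift_after': array([-0.0233, -0.6626,  0.0235]), 'j6': np.float64(41.2), 'tilt_fix': array([-0.2 , -0.19,  0.  ])} pos [0.4952 0.3396 0.1812] w 0.016 F [ 0.  -0.2 -4. ]
```

View pics/s6.png

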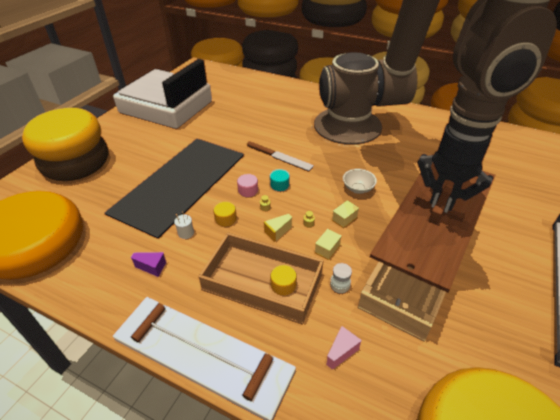

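Emit:
play_rows(
  series=[
    [0, -0.015, 0, 0, 0, -2.2, 255],
    [0, -0.03, 0, 0, 0, -2.1, 255],
    [-0.001, -0.035, 0, 0, 0, 0, 255],
    [-0.001, -0.035, 0, 0, 0, 0, 255],
    [-0.001, -0.035, 0, 0, 0, 0, 255],
    [-0.001, -0.035, 0, 0, 0, 0, 255],
    [-0.001, -0.035, 0, 0, 0, 0, 255],
    [-0.001, -0.035, 0, 0, 0, 0, 255],
    [-0.001, -0.035, 0, 0, 0, 0, 255],
    [-0.001, -0.035, 0, 0, 0, 0, 255],
    [-0.001, -0.035, 0, 0, 0, 0, 255],
    [-0.001, -0.02, 0, 0, 0, 0, 255],
  ],
)

```text
t: 15.3
tool_pos: [0.4809, -0.0526, 0.1657]
orientation: [[-0.999, 0.033, -0.023], [0.033, 0.999, -0.008], [0.023, -0.009, -1.0]]
force: [0.1, 0.1, -3.7]
width: 0.0162
```

```bash
python3 d.py .4895 -.3235 .14 87.5
```

```text
{'tool_shift_now': array([-0.0181, -0.2702,  0.0277]), 'turn_tool_z': np.float64(0.6), 'shift_after': array([-0.021 , -0.27  ,  0.0277]), 'j6': np.float64(-4.0), 'tilt_fix': array([-0.52, -1.32,  0.  ])} pos [ 0.4809 -0.0526  0.1657] w 0.0162 F [ 0.1  0.1 -3.7]
```

Emit:
play_rows(
  series=[
    [-0.003, -0.02, 0, -0.5, -1.3, 0.6, 255],
    [-0.003, -0.035, 0, 0, 0, 0, 255],
    [-0.003, -0.035, 0, 0, 0, 0, 255],
    [-0.003, -0.035, 0, 0, 0, 0, 255],
    [-0.003, -0.035, 0, 0, 0, 0, 255],
    [-0.003, -0.035, 0, 0, 0, 0, 255],
    [-0.003, -0.035, 0, 0, 0, 0, 255],
    [0, -0.025, 0.005, 0, 0, 0, 255],
    [0, -0.012, 0.01, 0, 0, 0, 255],
    [0, 0, 0, 0, 0, 0, 255],
  ],
)

```text
t: 16.3
tool_pos: [0.4831, -0.332, 0.1352]
orientation: [[-0.999, 0.048, -0.014], [0.048, 0.999, 0.007], [0.015, 0.007, -1.0]]
force: [-0.5, 0.1, -4.9]
width: 0.0166
```

```bash
python3 d.py .4895 -.3235 .08 87.5;python3 -c "
from h import *
im=viewer.snapshot('top')
cv2.imwrite('pics/t7.png',cv2.resize(im[90:310,90:450],None,fx=2.2,fy=2.2)[:,:,::-1])"
```

```text
{'tool_shift_now': array([-0.0068,  0.0084,  0.0551]), 'turn_tool_z': np.float64(-0.2), 'shift_after': array([-0.0068,  0.0084,  0.0551]), 'j6': np.float64(-31.7), 'tilt_fix': array([ 0.37, -0.85,  0.  ])} pos [ 0.4831 -0.332   0.1352] w 0.0166 F [-0.5  0.1 -4.9]
```

View pics/t7.png

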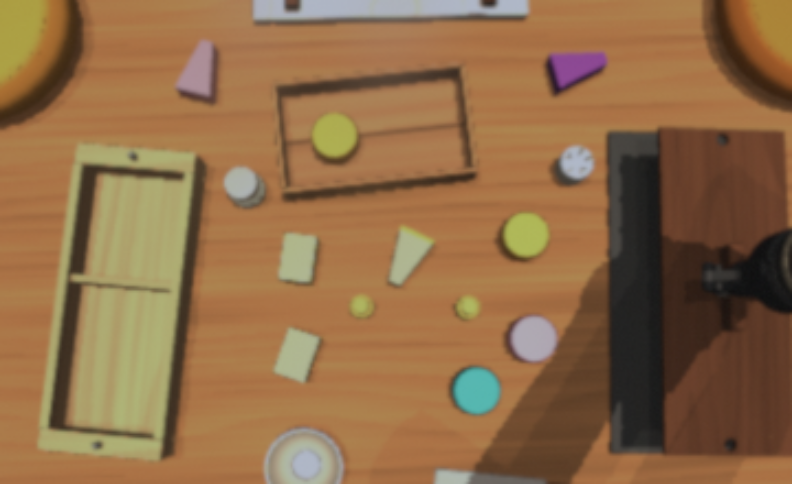

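Emit:
play_rows(
  series=[
    [-0.007, 0.008, 0.01, 0.3, -0.8, -0.2, 255],
    [0, 0, 0.02, 0, 0, 0, 255],
    [0, 0, 0.02, 0, 0, 0, 255],
    [0, 0, 0.015, 0, 0, 0, 255],
    [0, 0, 0, 0, 0, 0, 255],
  ],
)

```text
t: 16.85
tool_pos: [0.4909, -0.3163, 0.0685]
orientation: [[-0.999, 0.038, -0.0], [0.038, 0.999, 0.005], [0.0, 0.005, -1.0]]
force: [-0.1, 0.0, -4.3]
width: 0.0164
```

```bash
python3 d.py .4895 -.3235 .04 87.5
```

```text
{'tool_shift_now': array([ 0.0011, -0.0074,  0.0284]), 'turn_tool_z': np.float64(0.3), 'shift_after': array([ 0.0011, -0.0074,  0.0284]), 'j6': np.float64(-30.7), 'tilt_fix': array([ 0.26, -0.02,  0.  ])} pos [ 0.4909 -0.3163  0.0685] w 0.0164 F [-0.1  0.  -4.3]
```

Emit:
play_rows(
  series=[
    [0, -0.007, 0.008, 0.3, 0, 0.3, 255],
    [0, 0, 0.01, 0, 0, 0, 255],
    [0, 0, 0.01, 0, 0, 0, 255],
    [0, 0, 0, 0, 0, 0, 255],
  ],
)

```text
t: 17.25
tool_pos: [0.4918, -0.3223, 0.0404]
orientation: [[-0.999, 0.041, 0.002], [0.041, 0.999, -0.002], [-0.002, -0.002, -1.0]]
force: [-0.7, 0.0, -4.3]
width: 0.0161
```

```bash
python3 d.py .4895 -.3235 .0285 87.5
```

```text
{'tool_shift_now': array([ 0.0023, -0.0013,  0.0119]), 'turn_tool_z': np.float64(0.2), 'shift_after': array([ 0.0023, -0.0013,  0.0119]), 'j6': np.float64(-30.9), 'tilt_fix': array([-0.11,  0.11,  0.  ])} pos [ 0.4918 -0.3223  0.0404] w 0.0161 F [-0.7  0.  -4.3]
```

Emit:
play_rows(
  series=[
    [0.001, -0.001, 0.004, -0.1, 0.1, 0, 255],
    [0, 0, 0.004, 0, 0, 0, 255],
    [0, 0, 0.003, 0, 0, 0, 255],
    [0, 0, 0, 0, 0, 0, 255],
    [0, 0, 0, 0, 0, 0, 255],
  ],
)

```text
t: 17.75
tool_pos: [0.4911, -0.324, 0.0292]
orientation: [[-0.999, 0.042, 0.001], [0.042, 0.999, -0.001], [-0.001, -0.001, -1.0]]
force: [0.2, 0.6, -4.2]
width: 0.0162
```

```bash
python3 d.py .4895 -.3235 .0285 87.5
```

```text
{'tool_shift_now': array([0.0016, 0.0004, 0.0007]), 'turn_tool_z': np.float64(0.1), 'shift_after': array([0.0016, 0.0004, 0.0007]), 'j6': np.float64(-31.0), 'tilt_fix': array([-0.03,  0.06, -0.  ])} pos [ 0.4911 -0.324   0.0292] w 0.0162 F [ 0.2  0.6 -4.2]
```

Emit:
play_rows(
  series=[
    [0, 0, 0.001, 0, 0, 0, 255],
    [0, 0, 0.001, 0, 0, 0, 255],
    [0, 0, 0, 0, 0, 0, 255],
  ],
)

```text
t: 18.05
tool_pos: [0.4914, -0.3242, 0.0288]
orientation: [[-0.999, 0.042, 0.002], [0.042, 0.999, -0.001], [-0.002, -0.001, -1.0]]
force: [0.5, -0.6, -3.2]
width: 0.0165
```

```bash
python3 d.py .4895 -.3235 .0285 87.5
```

```text
{'tool_shift_now': array([0.002 , 0.0006, 0.0003]), 'turn_tool_z': np.float64(0.1), 'shift_after': array([0.002 , 0.0006, 0.0003]), 'j6': np.float64(-31.0), 'tilt_fix': array([-0.08,  0.14,  0.  ])} pos [ 0.4914 -0.3242  0.0288] w 0.0165 F [ 0.5 -0.6 -3.2]
```

Emit:
play_rows(
  series=[
    [0, 0, 0.002, 0, 0, 0, 255],
    [0, 0, 0.002, 0, 0, 0, 255],
  ],
)

```text
t: 18.25
tool_pos: [0.4917, -0.3244, 0.0284]
orientation: [[-0.999, 0.042, 0.004], [0.042, 0.999, -0.003], [-0.005, -0.003, -1.0]]
force: [-7.8, 4.6, 16.6]
width: 0.0166
```

```bash
python3 d.py .4895 -.3235 .0285 87.5
```

```text
{'tool_shift_now': array([ 0.0022,  0.0008, -0.0001]), 'turn_tool_z': np.float64(0.1), 'shift_after': array([ 0.0023,  0.0008, -0.0001]), 'j6': np.float64(-31.0), 'tilt_fix': array([-0.15,  0.26, -0.  ])} pos [ 0.4917 -0.3244  0.0284] w 0.0166 F [-7.8  4.6 16.6]
```

Emit:
play_rows(
  series=[
    [0, 0, -0.001, -0.1, 0.1, 0, 255],
    [0, 0, 0, 0, 0, 0, 255],
  ],
)

```text
t: 18.45
tool_pos: [0.492, -0.3246, 0.0301]
orientation: [[-0.999, 0.042, 0.004], [0.042, 0.999, -0.002], [-0.004, -0.001, -1.0]]
force: [0.3, -0.1, -3.4]
width: 0.016
```

```bash
python3 d.py .4895 -.3235 .0285 87.5; python3 -c "
from h import *
import pickle
s=r.sense();pickle.dump(s,open('rel.pkl','wb'));print(s['tool_pos'],s['orientation'])"
```

```text
{'tool_shift_now': array([0.0026, 0.001 , 0.0016]), 'turn_tool_z': np.float64(0.1), 'shift_after': array([0.0026, 0.001 , 0.0016]), 'j6': np.float64(-31.1), 'tilt_fix': array([-0.09,  0.23,  0.  ])} pos [ 0.492  -0.3246  0.0301] w 0.016 F [ 0.3 -0.1 -3.4]
[ 0.49202599 -0.32459702  0.03010876] [[-0.99912506  0.0416354   0.0039501 ]
 [ 0.04162912  0.99913175 -0.00165999]
 [-0.00401578 -0.0014941  -0.99999082]]
```

Emit:
play_rows(
  series=[
    [0, 0, 0, 0, 0, 0, 150],
    [0, 0, 0, 0, 0, 0, 0],
    [0, 0, 0, 0, 0, 0, 0],
    [0, 0, 0, 0, 0, 0, 0],
    [0, 0, -0.02, 0, 0, 0, 0],
    [0, 0, -0.035, 0, 0, 0, 0],
    [0, 0, -0.045, 0, 0, 0, 0],
    [0, 0, -0.045, 0, 0, 0, 0],
    [0, 0, -0.035, 0, 0, 0, 0],
    [0, 0, -0.02, 0, 0, 0, 0],
    [0, 0, 0, 0, 0, 0, 0],
  ],
)

```text
t: 19.55
tool_pos: [0.4913, -0.3242, 0.2368]
orientation: [[-0.999, 0.041, 0.004], [0.041, 0.999, -0.002], [-0.004, -0.002, -1.0]]
force: [0.9, -0.8, -0.2]
width: 0.0854
```

```bash
python3 - <<'E'
from h import *
import pickle
s=r.sense(); print(s['tool_pos'],s['joint_pos'].round(1))
C=cam('wrist'); im=viewer.snapshot('wrist'); cv2.imwrite('pics/w8.png',im[:,:,::-1]); pickle.dump((C,im),open('w8.pkl','wb'))
im=viewer.snapshot('top')
cv2.imwrite('pics/t8.png',cv2.resize(im[90:310,90:450],None,fx=2.2,fy=2.2)[:,:,::-1])
E
python3 meas.py
```

```text
[ 0.4912955  -0.32420554  0.23681088] [-33.4  14.    6.7  82.4   0.  -31.1]
pale [228.2 301.2] rect [301. 131.] [55. 54.] 88.3 circ 301 130 28.6 top box corners [[273.0, 104.0], [328.0, 102.0], [329.0, 157.0], [275.0, 159.0]]
pale [224.5 251. ] rect [426. 137.] [36. 52.] 70.4 circ 426 137 29.6 top box corners [[396.0, 129.0], [445.0, 111.0], [457.0, 145.0], [408.0, 163.0]]
pale [225. 207.] rect [538. 134.] [37. 53.] 79.9 circ 538 134 29.5 top box corners [[509.0, 120.0], [561.0, 111.0], [567.0, 147.0], [516.0, 156.0]]
pale [274.5 205.7] rect [533.  10.] [37. 59.] 61.6 circ 534 8 31.4 top box corners [[498.0, 8.0], [550.0, -20.0], [567.0, 12.0], [516.0, 40.0]]
yel [302.1 229.4] rect [474. -60.] [23. 23.] 43.1 circ 475 -61 12.9 top box corners 
yel [253.7 228.8] rect [480.  61.] [20. 23.] 88.7 circ 480 61 12.1 top box corners 
yel [328.7 196.3] rect [ 557. -132.] [49. 50.] 87.6 circ 558 -133 26.3 top box corners 
yel [241.5 151. ] rect [682.  89.] [49. 48.] 88.5 circ 682 89 25.9 top box corners 
slab [283.  14.] [1091.  -38.] [  75. 1638.] 0.2
cover [401. 222.] [ 488. -310.] [135. 335.] 87.7
cover [323. 303.] [ 264. -114.] [353. 750.] 48.8
```

View pics/w8.png

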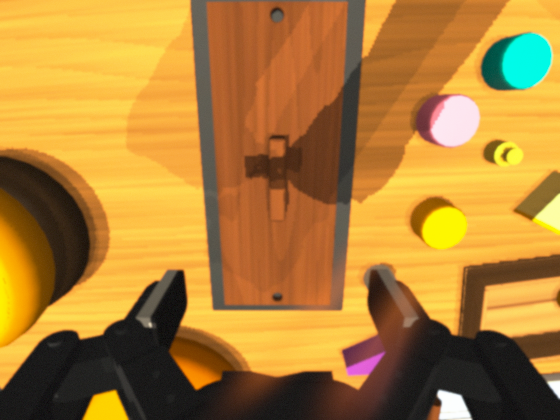

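View pics/t8.png

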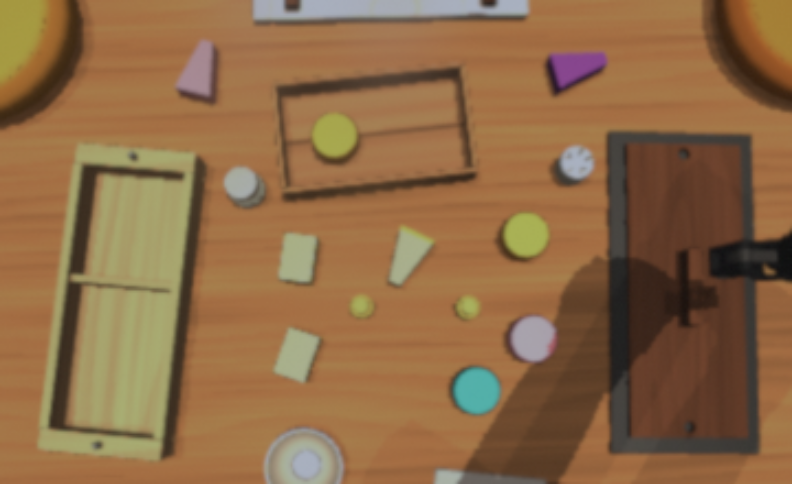

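```bash
python3 d.py .558 -.133 .10 92
```

```text
{'tool_shift_now': array([-0.0604,  0.1927,  0.1325]), 'turn_tool_z': np.float64(-4.4), 'shift_after': array([-0.0749,  0.1876,  0.1325]), 'j6': np.float64(-31.1), 'tilt_fix': array([ 0.11, -0.11, -0.  ])} pos [ 0.4899 -0.3233  0.2322] w 0.0858 F [-0.4 -0.5 -0.3]
```

Emit:
play_rows(
  series=[
    [-0.005, 0.02, 0, 0, 0, -4.4, 0],
    [-0.013, 0.035, 0.01, 0, 0, 0, 0],
    [-0.014, 0.04, 0.02, 0, 0, 0, 0],
    [-0.014, 0.04, 0.02, 0, 0, 0, 0],
    [-0.014, 0.03, 0.025, 0, 0, 0, 0],
    [-0.012, 0.02, 0.025, 0, 0, 0, 0],
    [0, 0, 0.02, 0, 0, 0, 0],
    [0, 0, 0, 0, 0, 0, 0],
  ],
)

```text
t: 20.5
tool_pos: [0.5498, -0.127, 0.0916]
orientation: [[-0.999, -0.036, -0.024], [-0.036, 0.999, 0.009], [0.023, 0.009, -1.0]]
force: [-0.5, -0.1, -0.6]
width: 0.0855
```

```bash
python3 d.py .558 -.133 .06 92;python3 - <<'E'
from h import *
import pickle
C=cam('wrist'); im=viewer.snapshot('wrist'); cv2.imwrite('pics/w9.png',im[:,:,::-1])
E
```

```text
{'tool_shift_now': array([-0.0087, -0.0066,  0.0314]), 'turn_tool_z': np.float64(0.1), 'shift_after': array([-0.0087, -0.0065,  0.0314]), 'j6': np.float64(-15.2), 'tilt_fix': array([ 0.54, -1.33, -0.  ])} pos [ 0.5498 -0.127   0.0916] w 0.0855 F [-0.5 -0.1 -0.6]
```

View pics/w9.png

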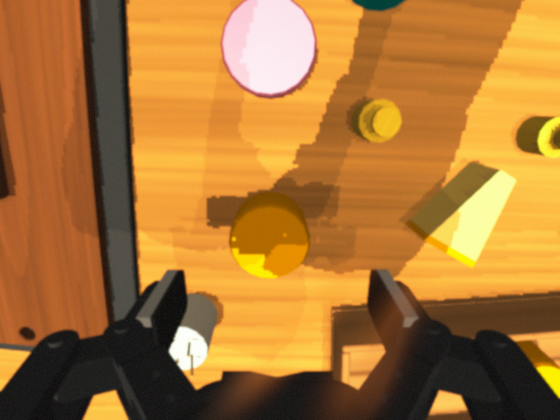

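Emit:
play_rows(
  series=[
    [-0.009, -0.0065, 0.008, 0.5, -1.3, 0, 0],
    [0, 0, 0.02, 0, 0, 0, 0],
    [0, 0, 0.02, 0, 0, 0, 0],
    [0, 0, 0.008, 0, 0, 0, 0],
    [0, 0, 0, 0, 0, 0, 0],
  ],
)

```text
t: 21.05
tool_pos: [0.5602, -0.1365, 0.0381]
orientation: [[-0.999, -0.032, 0.004], [-0.032, 0.999, -0.001], [-0.004, -0.001, -1.0]]
force: [0.1, -0.8, -0.3]
width: 0.0854
```

```bash
python3 d.py .558 -.133 .01 92
```

```text
{'tool_shift_now': array([0.0022, 0.0036, 0.0281]), 'turn_tool_z': np.float64(-0.2), 'shift_after': array([0.0021, 0.0036, 0.0281]), 'j6': np.float64(-15.5), 'tilt_fix': array([-0.04,  0.23,  0.  ])} pos [ 0.5602 -0.1365  0.0381] w 0.0854 F [ 0.1 -0.8 -0.3]
```

Emit:
play_rows(
  series=[
    [0.002, 0.0035, 0.01, 0, 0.2, 0, 0],
    [0, 0, 0.01, 0, 0, 0, 0],
    [0, 0, 0.008, 0, 0, 0, 0],
    [0, 0, 0, 0, 0, 0, 0],
  ],
)

```text
t: 21.45
tool_pos: [0.5593, -0.1338, 0.0107]
orientation: [[-1.0, -0.031, 0.004], [-0.031, 1.0, -0.001], [-0.004, -0.002, -1.0]]
force: [-0.5, 0.3, -0.0]
width: 0.0855
```

```bash
python3 d.py .558 -.133 .01 92
```

```text
{'tool_shift_now': array([0.0013, 0.0008, 0.0007]), 'turn_tool_z': np.float64(-0.2), 'shift_after': array([0.0013, 0.0008, 0.0007]), 'j6': np.float64(-15.2), 'tilt_fix': array([-0.09,  0.21, -0.  ])} pos [ 0.5593 -0.1338  0.0107] w 0.0855 F [-0.5  0.3 -0. ]
```

Emit:
play_rows(
  series=[
    [0.001, 0, 0, 0, 0.2, 0, 60],
    [0, 0, 0, 0, 0, 0, 120],
    [0, 0, 0, 0, 0, 0, 160],
    [0, 0, 0, 0, 0, 0, 160],
    [0, 0, 0, 0, 0, 0, 160],
    [0, 0, -0.02, 0, 0, 0, 160],
    [0, 0, -0.03, 0, 0, 0, 160],
    [0, 0, -0.04, 0, 0, 0, 160],
    [0, 0, -0.035, 0, 0, 0, 160],
    [0, 0, 0, 0, 0, 0, 160],
  ],
  grip_force=40,
)

```text
t: 22.45
tool_pos: [0.5567, -0.1331, 0.1385]
orientation: [[-1.0, -0.031, -0.005], [-0.031, 1.0, -0.001], [0.005, -0.0, -1.0]]
force: [0.4, 0.4, -0.9]
width: 0.0551
```

```bash
python3 d.py .686 .0 .12 94.8
```

```text
{'tool_shift_now': array([-0.1334,  0.1291,  0.0178]), 'turn_tool_z': np.float64(-3.0), 'shift_after': array([-0.14  ,  0.1218,  0.0178]), 'j6': np.float64(-15.2), 'tilt_fix': array([-0.03, -0.26,  0.  ])} pos [ 0.5567 -0.1331  0.1385] w 0.0551 F [ 0.4  0.4 -0.9]
```

Emit:
play_rows(
  series=[
    [-0.01, 0.01, 0, 0, 0, -3, 160],
    [-0.026, 0.022, 0, 0, -0.3, 0, 160],
    [-0.03, 0.026, 0, 0, 0, 0, 160],
    [-0.03, 0.026, 0, 0, 0, 0, 160],
    [-0.03, 0.026, 0, 0, 0, 0, 160],
    [-0.015, 0.012, 0, 0, 0, 0, 160],
    [0, 0, 0, 0, 0, 0, 160],
  ],
)

```text
t: 23.15
tool_pos: [0.6907, 0.0035, 0.1335]
orientation: [[-0.997, -0.082, -0.002], [-0.082, 0.997, -0.001], [0.002, -0.001, -1.0]]
force: [-0.5, -0.8, -1.0]
width: 0.055
```

```bash
python3 d.py .686 .0 .07 94.8
```

```text
{'tool_shift_now': array([ 0.0048, -0.003 ,  0.0635]), 'turn_tool_z': np.float64(-0.1), 'shift_after': array([ 0.0048, -0.003 ,  0.0635]), 'j6': np.float64(-4.4), 'tilt_fix': array([-0.05, -0.13,  0.  ])} pos [0.6907 0.0035 0.1335] w 0.055 F [-0.5 -0.8 -1. ]
```

Emit:
play_rows(
  series=[
    [0.005, -0.003, 0.01, 0, -0.1, 0, 160],
    [0, 0, 0.02, 0, 0, 0, 160],
    [0, 0, 0.02, 0, 0, 0, 160],
    [0, 0, 0.015, 0, 0, 0, 160],
    [0, 0, 0, 0, 0, 0, 160],
  ],
)

```text
t: 23.65
tool_pos: [0.6817, -0.0023, 0.0621]
orientation: [[-0.997, -0.081, -0.007], [-0.081, 0.997, -0.002], [0.007, -0.002, -1.0]]
force: [-1.3, 0.3, -1.2]
width: 0.0552
```

```bash
python3 d.py .686 .0 .0175 94.8
```

```text
{'tool_shift_now': array([-0.0048,  0.002 ,  0.0445]), 'turn_tool_z': np.float64(-0.1), 'shift_after': array([-0.0048,  0.002 ,  0.0445]), 'j6': np.float64(-4.8), 'tilt_fix': array([-0.1, -0.4, -0. ])} pos [ 0.6817 -0.0023  0.0621] w 0.0552 F [-1.3  0.3 -1.2]
```

Emit:
play_rows(
  series=[
    [-0.005, 0.002, 0.01, 0, -0.4, 0, 160],
    [0, 0, 0.015, 0, 0, 0, 160],
    [0, 0, 0.012, 0, 0, 0, 160],
    [0, 0, 0.006, 0, 0, 0, 160],
    [0, 0, 0, 0, 0, 0, 160],
  ],
)

```text
t: 24.15
tool_pos: [0.687, -0.0013, 0.0172]
orientation: [[-0.997, -0.08, 0.003], [-0.08, 0.997, -0.002], [-0.003, -0.002, -1.0]]
force: [0.7, -0.5, 1.4]
width: 0.0548
```

```bash
python3 d.py .686 .0 .0175 94.8
```

```text
{'tool_shift_now': array([ 0.0009,  0.0014, -0.0003]), 'turn_tool_z': np.float64(-0.2), 'shift_after': array([ 0.0009,  0.0014, -0.0003]), 'j6': np.float64(-4.6), 'tilt_fix': array([-0.13,  0.17,  0.  ])} pos [ 0.687  -0.0013  0.0172] w 0.0548 F [ 0.7 -0.5  1.4]
```

Emit:
play_rows(
  series=[
    [0, 0, 0, 0, 0, 0, 50],
    [0, 0, 0, 0, 0, 0, 50],
    [0, 0, -0.02, 0, 0, 0, 50],
    [0, 0, -0.03, 0, 0, 0, 50],
    [0, 0, -0.045, 0, 0, 0, 50],
    [0, 0, -0.045, 0, 0, 0, 0],
    [0.04, 0.02, -0.035, 0, 0, 0, 0],
    [0.04, 0.02, -0.02, 0, 0, 0, 0],
    [0.01, 0.01, 0, 0, 0, 0, 0],
    [0, 0, 0, 0, 0, 0, 0],
  ],
)

```text
t: 25.15
tool_pos: [0.5973, 0.0405, 0.2158]
orientation: [[-0.997, -0.079, 0.006], [-0.079, 0.997, -0.001], [-0.006, -0.002, -1.0]]
force: [-0.7, 0.2, -0.8]
width: 0.0852
```

```bash
python3 - <<'E'
from h import *
import pickle
C=cam('wrist'); im=viewer.snapshot('wrist'); cv2.imwrite('pics/w10.png',im[:,:,::-1]); pickle.dump((C,im),open('w10.pkl','wb'))
E
```

```text
(no output)
```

View pics/w10.png

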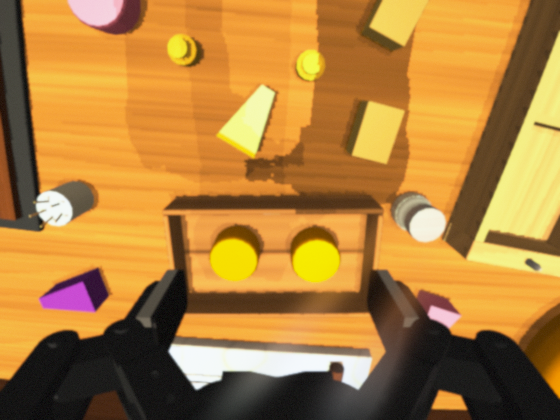

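```bash
python3 - <<'E'
from h import *
import pickle
C,im=pickle.load(open('w10.pkl','rb'))
cv2.imwrite('pics/w10z.png',cv2.resize(im[0:180,150:450],None,fx=2.6,fy=2.6,interpolation=cv2.INTER_CUBIC)[:,:,::-1])
# top-view contours
C=cam('top');im=viewer.snapshot('top')
from meas import blobs
for c in blobs(im,(22,25,130),(45,200,255)):
    m=c.mean(0)
    if 265<m[0]<285 and 195<m[1]<217:
        P=ray2plane(C,c,.035); t,tri=cv2.minEnclosingTriangle((P[:,:2]*1000).astype(np.float32)); print(tri.reshape(-1,2).round(), P[:,:2].min(0),P[:,:2].max(0))
        ap=cv2.approxPolyDP(c,2,True).reshape(-1,2); print(ap, ray2plane(C,ap,.035).round(3))
E
```

```text
(no output)
```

View pics/w10z.png

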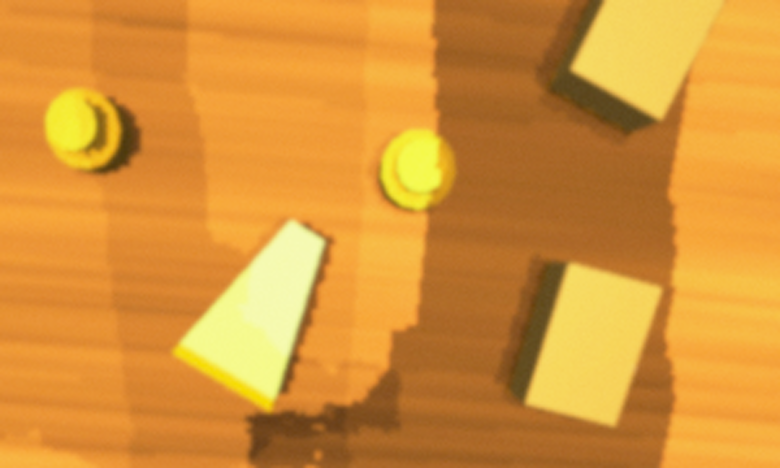

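```bash
python3 - <<'E'
from h import *
import pickle
C,im=pickle.load(open('w10.pkl','rb'))
f=lambda L: np.array(L)/2.6+[150-.3,-.3]
W=ray2plane(C,f([(291,220),(328,241),(178,344),(275,400)]),.035)[:,:2]
n=W[:2].mean(0);q=W[2:].mean(0);d=q-n;print('nose',n,'rind',q,'len',np.linalg.norm(d),'widths',np.linalg.norm(W[0]-W[1]),np.linalg.norm(W[2]-W[3]),'yaw',np.degrees(np.arctan2(d[1],d[0])),'mid',(n+q)/2)
B=ray2plane(C,f([(566,262),(662,288),(617,427),(524,403)]),.035)[:,:2]
print('block',B.mean(0),[np.linalg.norm(B[i]-B[i-1]) for i in range(4)]); 
d=(B[2]+B[3]-B[0]-B[1]);print(np.degrees(np.arctan2(d[1],d[0])))
E
python3 d.py .53 .01 .12 90
```

```text
nose [0.50607902 0.02594065] rind [ 0.55982473 -0.00208151] len 0.06061223546699099 widths 0.015312711501121129 0.04233438868527721 yaw -27.536813468828633 mid [0.53295187 0.01192957]
block [0.53897276 0.136398  ] [np.float64(0.05378273748793072), np.float64(0.03809307644772398), np.float64(0.05400909056640534), np.float64(0.038624110557400365)]
-8.02001454708743
{'tool_shift_now': array([ 0.0711, -0.0239,  0.0945]), 'turn_tool_z': np.float64(4.5), 'shift_after': array([ 0.069 , -0.0294,  0.0945]), 'j6': np.float64(-0.6), 'tilt_fix': array([-0.12,  0.29, -0.  ])} pos [0.5985 0.0396 0.2148] w 0.0855 F [-0.1 -0.4 -0.1]
```

```bash
python3 d.py .5385 .1355 .09 82
```

```text
{'tool_shift_now': array([0.053 , 0.1006, 0.1243]), 'turn_tool_z': np.float64(12.5), 'shift_after': array([0.0734, 0.0869, 0.1242]), 'j6': np.float64(-0.6), 'tilt_fix': array([-0.12,  0.29, -0.  ])} pos [0.5985 0.0396 0.2148] w 0.0855 F [-0.1 -0.4 -0.1]
```

Emit:
play_rows(
  series=[
    [0, 0.01, 0, 0, 0, 6.5, 0],
    [0.01, 0.02, 0.01, 0, 0.2, 6, 0],
    [0.025, 0.025, 0.03, 0, 0, 0, 0],
    [0.025, 0.025, 0.03, 0, 0, 0, 0],
    [0.014, 0.01, 0.03, 0, 0, 0, 0],
    [0, 0, 0.015, 0, 0, 0, 0],
    [0, 0, 0, 0, 0, 0, 0],
  ],
)

```text
t: 25.95
tool_pos: [0.5374, 0.1375, 0.0842]
orientation: [[-0.988, 0.155, -0.009], [0.155, 0.988, -0.006], [0.008, -0.007, -1.0]]
force: [0.1, 0.0, -0.6]
width: 0.0855
```

```bash
python3 d.py .5385 .1355 .05 82
```

```text
{'tool_shift_now': array([-0.0016, -0.0015,  0.0342]), 'turn_tool_z': np.float64(-0.9), 'shift_after': array([-0.0016, -0.0016,  0.0342]), 'j6': np.float64(23.4), 'tilt_fix': array([-0.43, -0.44,  0.  ])} pos [0.5374 0.1375 0.0842] w 0.0855 F [ 0.1  0.  -0.6]
```

Emit:
play_rows(
  series=[
    [-0.002, -0.0015, 0.01, -0.4, -0.4, -0.9, 0],
    [0, 0, 0.02, 0, 0, 0, 0],
    [0, 0, 0.02, 0, 0, 0, 0],
    [0, 0, 0.005, 0, 0, 0, 0],
    [0, 0, 0, 0, 0, 0, 0],
  ],
)

```text
t: 26.45
tool_pos: [0.5438, 0.1332, 0.0261]
orientation: [[-0.99, 0.143, -0.003], [0.143, 0.99, -0.002], [0.003, -0.002, -1.0]]
force: [-0.7, 0.9, -0.3]
width: 0.0857
```

```bash
python3 d.py .5385 .1355 .009 82
```

```text
{'tool_shift_now': array([0.0055, 0.0015, 0.0172]), 'turn_tool_z': np.float64(-0.2), 'shift_after': array([0.0055, 0.0016, 0.0172]), 'j6': np.float64(22.0), 'tilt_fix': array([-0.12, -0.16, -0.  ])} pos [0.5438 0.1332 0.0261] w 0.0857 F [-0.7  0.9 -0.3]
```

Emit:
play_rows(
  series=[
    [0.0055, 0.0016, 0.008, -0.1, -0.1, 0, 0],
    [0, 0, 0.009, 0, 0, 0, 0],
    [0, 0, 0, 0, 0, 0, 0],
    [0, 0, 0, 0, 0, 0, 100],
    [0, 0, 0, 0, 0, 0, 170],
    [0, 0, 0, 0, 0, 0, 200],
    [0, 0, 0, 0, 0, 0, 200],
    [0, 0, 0, 0, 0, 0, 200],
    [0, 0, 0, 0, 0, 0, 200],
  ],
)

```text
t: 27.35
tool_pos: [0.5411, 0.136, 0.0116]
orientation: [[-0.99, 0.143, 0.004], [0.143, 0.99, 0.001], [-0.004, 0.002, -1.0]]
force: [0.4, -0.1, -2.2]
width: 0.0369
```

```bash
python3 d.py .5385 .1355 .009 82
```

```text
{'tool_shift_now': array([ 0.0025, -0.0008,  0.0026]), 'turn_tool_z': np.float64(-0.2), 'shift_after': array([ 0.0025, -0.0008,  0.0026]), 'j6': np.float64(22.4), 'tilt_fix': array([ 0.1 ,  0.24, -0.  ])} pos [0.5411 0.136  0.0116] w 0.0369 F [ 0.4 -0.1 -2.2]
```

Emit:
play_rows(
  series=[
    [0, 0, -0.02, 0, 0.2, 0, 200],
    [0, 0, -0.035, 0, 0, 0, 200],
    [0, 0, -0.045, 0, 0, 0, 200],
    [0, 0, -0.035, 0, 0, 0, 200],
    [0, 0, 0, 0, 0, 0, 200],
  ],
)

```text
t: 27.85
tool_pos: [0.5387, 0.1352, 0.1485]
orientation: [[-0.99, 0.143, -0.006], [0.143, 0.99, 0.0], [0.006, -0.001, -1.0]]
force: [1.3, -0.2, -0.6]
width: 0.0373
```

```bash
python3 d.py .617 .3246 .13 83.2
```

```text
{'tool_shift_now': array([-0.0505,  0.1987,  0.018 ]), 'turn_tool_z': np.float64(-1.4), 'shift_after': array([-0.0555,  0.1973,  0.018 ]), 'j6': np.float64(22.3), 'tilt_fix': array([-0.05, -0.34, -0.  ])} pos [0.5387 0.1352 0.1485] w 0.0373 F [ 1.3 -0.2 -0.6]
```

Emit:
play_rows(
  series=[
    [-0.005, 0.02, 0, 0, -0.3, -1.4, 200],
    [-0.01, 0.035, 0, 0, 0, 0, 200],
    [-0.01, 0.035, 0, 0, 0, 0, 200],
    [-0.01, 0.035, 0, 0, 0, 0, 200],
    [-0.01, 0.035, 0, 0, 0, 0, 200],
    [-0.01, 0.03, 0, 0, 0, 0, 200],
    [0, 0.01, 0.005, 0, 0, 0, 200],
    [0, 0, 0, 0, 0, 0, 200],
  ],
)

```text
t: 28.65
tool_pos: [0.6187, 0.3322, 0.1356]
orientation: [[-0.993, 0.121, -0.006], [0.121, 0.993, -0.005], [0.005, -0.005, -1.0]]
force: [-0.2, -0.3, -2.5]
width: 0.0373
```

```bash
python3 d.py .617 .3246 .09 83.2;python3 - <<'E'
from h import *
im=viewer.snapshot('wrist'); cv2.imwrite('pics/w11.png',im[:,:,::-1])
E
```

```text
{'tool_shift_now': array([ 0.0005, -0.0076,  0.0456]), 'turn_tool_z': np.float64(-0.2), 'shift_after': array([ 0.0005, -0.0076,  0.0456]), 'j6': np.float64(35.2), 'tilt_fix': array([-0.3, -0.3,  0. ])} pos [0.6187 0.3322 0.1356] w 0.0373 F [-0.2 -0.3 -2.5]
```

View pics/w11.png

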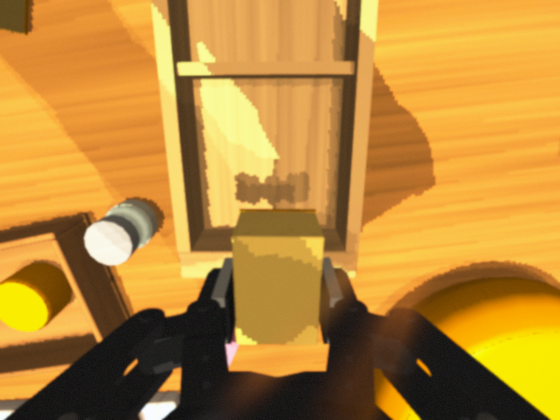

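```bash
python3 - <<'E'
from h import *
C=cam('wrist')
K=np.array([.4955,.339]);u=np.array([.9931,-.1175]);v=np.array([.1175,.9931])
def kp(a,b,z): return list(K+a*u+b*v)+[z]
for nm,P in dict(div=[kp(.016,0,.04),kp(.024,0,.04)],rimfar_in=[kp(.152,-.06,.056),kp(.152,.06,.056)],rimside=[kp(.08,-.06,.056),kp(.08,.06,.056),kp(.08,-.07,.056),kp(.08,.07,.056)],outfar=[kp(.176,-.07,.056),kp(.176,.07,.056)],floorfar=[kp(.152,-.06,.006),kp(.152,.06,.006)]).items(): print(nm,proj(C,P).round())
im=cv2.imread('pics/w11.png');cv2.imwrite('pics/w11z.png',cv2.resize(im[30:290,150:390],None,fx=2.3,fy=2.3))
E
```

```text
div [[266.  63.]
 [266.  76.]]
rimfar_in [[190. 253.]
 [345. 253.]]
rimside [[181. 160.]
 [352. 159.]
 [167. 160.]
 [366. 159.]]
outfar [[180. 280.]
 [356. 280.]]
floorfar [[204. 229.]
 [335. 228.]]
```

View pics/w11z.png

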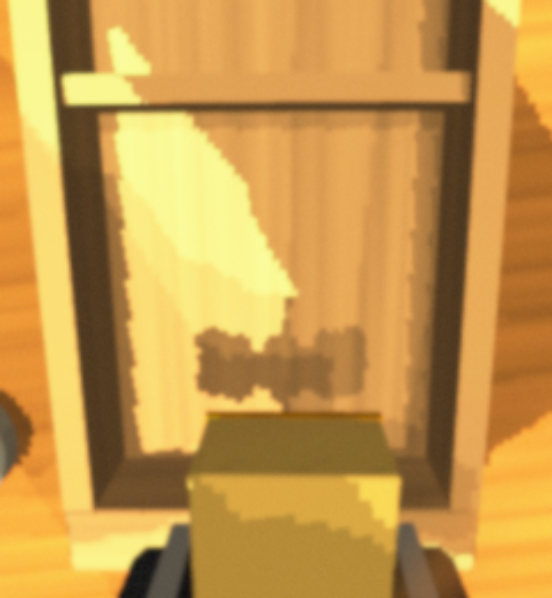

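Emit:
play_rows(
  series=[
    [0.002, -0.0075, 0.01, -0.3, -0.3, 0, 200],
    [0, 0, 0.015, 0, 0, 0, 200],
    [0, 0, 0.015, 0, 0, 0, 200],
    [0, 0, 0.005, 0, 0, 0, 200],
    [0, 0, 0, 0, 0, 0, 200],
  ],
)

```text
t: 29.2
tool_pos: [0.6134, 0.3172, 0.0901]
orientation: [[-0.992, 0.126, -0.001], [0.126, 0.992, -0.002], [0.001, -0.003, -1.0]]
force: [0.1, 0.2, -0.6]
width: 0.0375
```

```bash
python3 d.py .615 .325 .06 83.2
```

```text
{'tool_shift_now': array([-0.0006,  0.008 ,  0.0301]), 'turn_tool_z': np.float64(-0.5), 'shift_after': array([-0.0007,  0.008 ,  0.0301]), 'j6': np.float64(34.6), 'tilt_fix': array([-0.15, -0.05,  0.  ])} pos [0.6134 0.3172 0.0901] w 0.0375 F [ 0.1  0.2 -0.6]
```

Emit:
play_rows(
  series=[
    [0, 0.007, 0.004, -0.1, 0, -0.4, 200],
    [0, 0, 0.01, 0, 0, 0, 200],
    [0, 0, 0.01, 0, 0, 0, 200],
    [0, 0, 0, 0, 0, 0, 200],
  ],
)

```text
t: 29.6
tool_pos: [0.6151, 0.324, 0.0666]
orientation: [[-0.993, 0.12, 0.002], [0.12, 0.993, 0.001], [-0.002, 0.001, -1.0]]
force: [-0.2, 0.2, -1.2]
width: 0.0376
```

```bash
python3 d.py .615 .325 .018 83.2
```

```text
{'tool_shift_now': array([0.0003, 0.001 , 0.0486]), 'turn_tool_z': np.float64(-0.1), 'shift_after': array([0.0003, 0.001 , 0.0486]), 'j6': np.float64(34.7), 'tilt_fix': array([ 0.05,  0.09, -0.  ])} pos [0.6151 0.324  0.0666] w 0.0376 F [-0.2  0.2 -1.2]
```

Emit:
play_rows(
  series=[
    [0, 0.001, 0.01, 0, 0, 0, 200],
    [0, 0, 0.012, 0, 0, 0, 200],
    [0, 0, 0.012, 0, 0, 0, 200],
    [0, 0, 0.008, 0, 0, 0, 200],
    [0, 0, 0, 0, 0, 0, 200],
  ],
)

```text
t: 30.1
tool_pos: [0.6148, 0.3251, 0.0198]
orientation: [[-0.993, 0.119, 0.0], [0.119, 0.993, -0.0], [-0.0, -0.0, -1.0]]
force: [0.8, 0.0, -0.6]
width: 0.0373
```

```bash
python3 d.py .615 .325 .018 83.2
```

```text
{'tool_shift_now': array([-0.0002, -0.0001,  0.0018]), 'turn_tool_z': np.float64(-0.1), 'shift_after': array([-0.0002, -0.0001,  0.0018]), 'j6': np.float64(34.7), 'tilt_fix': array([-0.  ,  0.02,  0.  ])} pos [0.6148 0.3251 0.0198] w 0.0373 F [ 0.8  0.  -0.6]
```

Emit:
play_rows(
  series=[
    [0, 0, 0.002, 0, 0, 0, 200],
    [0, 0, 0, 0, 0, 0, 90],
    [0, 0, 0, 0, 0, 0, 90],
    [0, 0, -0.02, 0, 0, 0, 90],
    [0, 0, -0.035, 0, 0, 0, 90],
    [0, 0, -0.045, 0, 0, 0, 90],
    [0.02, -0.02, -0.045, 0, 0, 0, 0],
    [0.04, -0.03, -0.02, 0, 0, 0, 0],
    [0.03, -0.03, 0, 0, 0, 0, 0],
    [0.02, -0.02, 0, 0, 0, 0, 0],
    [0, 0, 0, 0, 0, 0, 0],
    [0, 0, 0, 0, 0, 0, 0],
  ],
)

```text
t: 31.3
tool_pos: [0.4964, 0.2402, 0.1915]
orientation: [[-0.993, 0.119, 0.013], [0.119, 0.993, 0.006], [-0.012, 0.007, -1.0]]
force: [-0.0, 0.2, 0.3]
width: 0.0854
```

```bash
python3 meas.py | grep pale; python3 - <<'E'
from h import *
import pickle
C=cam('wrist'); im=viewer.snapshot('wrist'); cv2.imwrite('pics/w12.png',im[:,:,::-1]); pickle.dump((C,im),open('w12.pkl','wb'))
E
```

```text
pale [225.5 302.6] rect [298. 136.] [57. 43.] 25.5 circ 300 132 28.3 top box corners [[263.0, 143.0], [282.0, 104.0], [333.0, 129.0], [314.0, 168.0]]
pale [274.4 205.7] rect [533.  10.] [37. 59.] 61.6 circ 534 8 31.4 top box corners [[498.0, 8.0], [550.0, -20.0], [567.0, 12.0], [516.0, 40.0]]
pale [150.6 179.5] rect [601. 303.] [36. 52.] 82.3 circ 601 303 29.2 top box corners [[573.0, 289.0], [624.0, 282.0], [629.0, 317.0], [577.0, 324.0]]
```

View pics/w12.png

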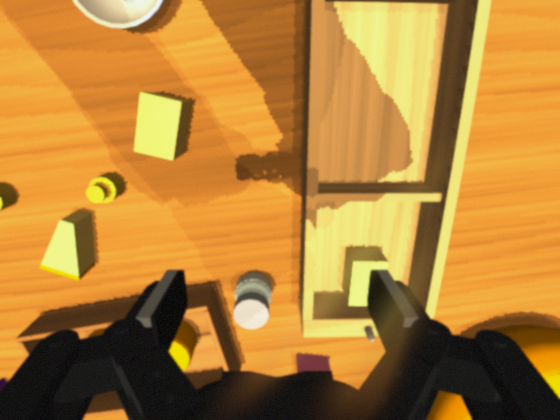

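```bash
python3 - <<'E'
from h import *
import pickle
im=viewer.snapshot('top'); cv2.imwrite('pics/t12.png',cv2.resize(im[130:310,100:300],None,fx=3.3,fy=3.3,interpolation=cv2.INTER_CUBIC)[:,:,::-1])
C,im=pickle.load(open('w12.pkl','rb'))
print(ray2plane(C,[(138,92),(183,99),(175,159),(134,152)],.035))
print(ray2plane(C,[(352,262),(388,262),(349,306)],.041))
E
```

```text
[[0.39440475 0.13103942 0.035     ]
 [0.40542192 0.16948911 0.035     ]
 [0.45711781 0.15072139 0.035     ]
 [0.44577048 0.11384508 0.035     ]]
[[0.58329249 0.30995581 0.041     ]
 [0.58813627 0.34729568 0.041     ]
 [0.63734513 0.30460921 0.041     ]]
```

View pics/t12.png

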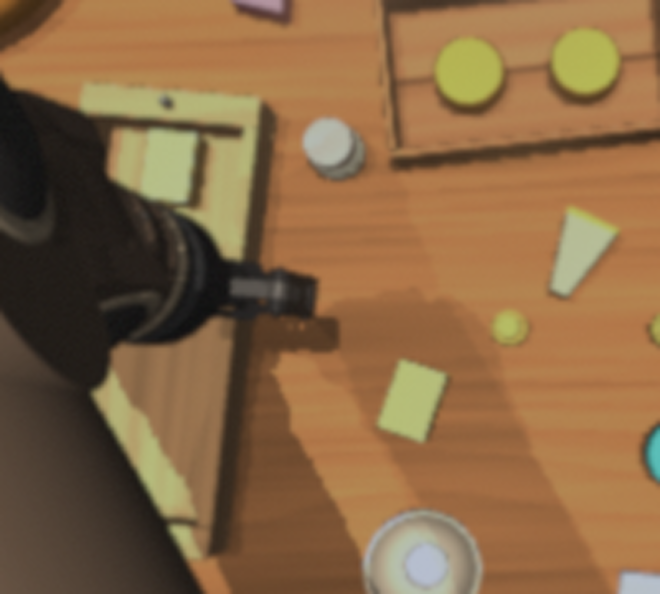

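```bash
python3 d.py .426 .1395 .09 70.5
```

```text
{'tool_shift_now': array([ 0.0595, -0.1096,  0.099 ]), 'turn_tool_z': np.float64(12.7), 'shift_after': array([ 0.0342, -0.1197,  0.0992]), 'j6': np.float64(32.7), 'tilt_fix': array([ 0.36,  0.6 , -0.  ])} pos [0.497  0.2407 0.1903] w 0.0851 F [ 0.2  0.  -0.5]
```

Emit:
play_rows(
  series=[
    [0, -0.01, 0, 0.3, 0.6, 6.5, 0],
    [0.005, -0.025, 0.01, 0, 0, 6.2, 0],
    [0.009, -0.03, 0.025, 0, 0, 0, 0],
    [0.009, -0.03, 0.025, 0, 0, 0, 0],
    [0.009, -0.02, 0.025, 0, 0, 0, 0],
    [0.003, -0.008, 0.01, 0, 0, 0, 0],
    [0, 0, 0, 0, 0, 0, 0],
    [0, 0, 0, 0, 0, 0, 0],
  ],
)

```text
t: 32.25
tool_pos: [0.4308, 0.1362, 0.0873]
orientation: [[-0.94, 0.34, -0.005], [0.34, 0.94, 0.001], [0.005, -0.001, -1.0]]
force: [-0.0, 0.1, 0.3]
width: 0.0855
```

```bash
python3 d.py .426 .1395 .05 70.5
```

```text
{'tool_shift_now': array([0.0054, 0.0015, 0.0374]), 'turn_tool_z': np.float64(-0.4), 'shift_after': array([0.0054, 0.0015, 0.0374]), 'j6': np.float64(37.4), 'tilt_fix': array([-0.07, -0.3 , -0.  ])} pos [0.4308 0.1362 0.0873] w 0.0855 F [-0.   0.1  0.3]
```

Emit:
play_rows(
  series=[
    [0.0054, 0.0015, 0.01, 0, -0.3, -0.4, 0],
    [0, 0, 0.02, 0, 0, 0, 0],
    [0, 0, 0.02, 0, 0, 0, 0],
    [0, 0, 0.01, 0, 0, 0, 0],
    [0, 0, 0, 0, 0, 0, 0],
    [0, 0, 0, 0, 0, 0, 0],
  ],
)

```text
t: 32.85
tool_pos: [0.4312, 0.1445, 0.0271]
orientation: [[-0.944, 0.329, 0.006], [0.329, 0.944, 0.001], [-0.006, 0.003, -1.0]]
force: [0.7, 0.9, -0.0]
width: 0.0854
```

```bash
python3 d.py .426 .1395 .010 70.5
```

```text
{'tool_shift_now': array([ 0.0033, -0.0065,  0.0171]), 'turn_tool_z': np.float64(0.3), 'shift_after': array([ 0.0033, -0.0065,  0.0171]), 'j6': np.float64(37.8), 'tilt_fix': array([ 0.19,  0.32, -0.  ])} pos [0.4312 0.1445 0.0271] w 0.0854 F [ 0.7  0.9 -0. ]
```

Emit:
play_rows(
  series=[
    [0.0035, -0.006, 0.007, 0.2, 0.3, 0.3, 0],
    [0, 0, 0.009, 0, 0, 0, 0],
    [0, 0, 0, 0, 0, 0, 0],
    [0, 0, 0, 0, 0, 0, 100],
    [0, 0, 0, 0, 0, 0, 170],
    [0, 0, 0, 0, 0, 0, 200],
    [0, 0, 0, 0, 0, 0, 200],
    [0, 0, 0, 0, 0, 0, 200],
    [0, 0, 0, 0, 0, 0, 200],
  ],
)

```text
t: 33.75
tool_pos: [0.4276, 0.1404, 0.0125]
orientation: [[-0.942, 0.334, 0.004], [0.334, 0.942, 0.001], [-0.004, 0.002, -1.0]]
force: [0.6, -0.3, -1.1]
width: 0.037
```

```bash
python3 d.py .426 .1395 .010 70.5
```

```text
{'tool_shift_now': array([ 0.0013, -0.0014,  0.0024]), 'turn_tool_z': np.float64(-0.0), 'shift_after': array([ 0.0013, -0.0014,  0.0024]), 'j6': np.float64(37.7), 'tilt_fix': array([ 0.14,  0.21, -0.  ])} pos [0.4276 0.1404 0.0125] w 0.037 F [ 0.6 -0.3 -1.1]
```

Emit:
play_rows(
  series=[
    [0, 0, -0.02, 0.1, 0.2, 0, 200],
    [0, 0, -0.035, 0, 0, 0, 200],
    [0, 0, -0.045, 0, 0, 0, 200],
    [0, 0, -0.03, 0, 0, 0, 200],
    [0, 0, 0, 0, 0, -6, 200],
    [0, 0, 0, 0, 0, -6.6, 200],
    [0, 0, 0, 0, 0, 0, 200],
  ],
)

```text
t: 34.45
tool_pos: [0.426, 0.1399, 0.1466]
orientation: [[-0.994, 0.114, -0.003], [0.114, 0.994, -0.0], [0.003, -0.001, -1.0]]
force: [0.0, 0.2, -1.0]
width: 0.0374
```

```bash
python3 d.py .5516 .332 .13 83.2
```

```text
{'tool_shift_now': array([-0.103 ,  0.2051,  0.0161]), 'turn_tool_z': np.float64(0.3), 'shift_after': array([-0.102 ,  0.2056,  0.0161]), 'j6': np.float64(24.7), 'tilt_fix': array([-0.04, -0.17, -0.  ])} pos [0.426  0.1399 0.1466] w 0.0374 F [ 0.   0.2 -1. ]
```

Emit:
play_rows(
  series=[
    [-0.009, 0.018, 0, 0, -0.2, 0.3, 200],
    [-0.017, 0.034, 0, 0, 0, 0, 200],
    [-0.017, 0.034, 0, 0, 0, 0, 200],
    [-0.017, 0.034, 0, 0, 0, 0, 200],
    [-0.017, 0.034, 0, 0, 0, 0, 200],
    [-0.016, 0.032, 0, 0, 0, 0, 200],
    [-0.008, 0.015, 0.005, 0, 0, 0, 200],
    [0, 0, 0, 0, 0, 0, 200],
    [0, 0, 0, 0, 0, 0, 200],
  ],
)

```text
t: 35.35
tool_pos: [0.5536, 0.3319, 0.1346]
orientation: [[-0.989, 0.146, -0.007], [0.146, 0.989, -0.006], [0.006, -0.007, -1.0]]
force: [-0.4, 0.1, -0.5]
width: 0.0375
```

```bash
python3 d.py .5516 .332 .08 83.2;python3 - <<'E'
from h import *
im=viewer.snapshot('wrist'); cv2.imwrite('pics/w13.png',im[:,:,::-1])
E
```

```text
{'tool_shift_now': array([0.0017, 0.0001, 0.0546]), 'turn_tool_z': np.float64(-1.6), 'shift_after': array([0.0017, 0.0002, 0.0546]), 'j6': np.float64(39.4), 'tilt_fix': array([-0.38, -0.34,  0.  ])} pos [0.5536 0.3319 0.1346] w 0.0375 F [-0.4  0.1 -0.5]
```

View pics/w13.png

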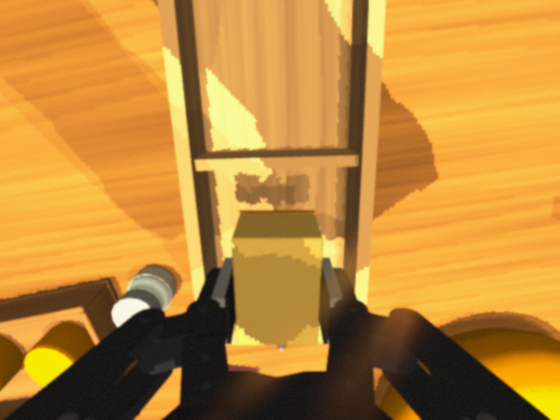

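```bash
python3 - <<'E'
from h import *
C=cam('wrist'); K=np.array([.494,.339]);u=np.array([.9931,-.1175]);v=np.array([.1175,.9931])
P=ray2plane(C,[(240,211),(320,211)],.122)[:,:2]-K; print(P@u,P@v)
P=ray2plane(C,[(280,153),(280,168)],.04)[:,:2]-K; print(P@u,P@v)
E
```

```text
[0.03119338 0.03232681] [-0.01767131  0.02329669]
[0.01429347 0.02552704] [0.00353629 0.00323428]
```

Emit:
play_rows(
  series=[
    [0.0017, 0, 0.01, -0.35, -0.3, -1.6, 200],
    [0, 0, 0.02, 0, 0, 0, 200],
    [0, 0, 0.018, 0, 0, 0, 200],
    [0, 0, 0.006, 0, 0, 0, 200],
    [0, 0, 0, 0, 0, 0, 200],
    [0, 0, 0, 0, 0, 0, 200],
  ],
)

```text
t: 36.0
tool_pos: [0.5494, 0.3267, 0.0826]
orientation: [[-0.992, 0.126, 0.001], [0.126, 0.992, 0.0], [-0.001, 0.0, -1.0]]
force: [0.3, -1.2, -1.5]
width: 0.0374
```

```bash
python3 d.py .5516 .332 .0188 83.2
```

```text
{'tool_shift_now': array([-0.0014,  0.0055,  0.0638]), 'turn_tool_z': np.float64(-0.4), 'shift_after': array([-0.0015,  0.0055,  0.0638]), 'j6': np.float64(38.0), 'tilt_fix': array([ 0.01,  0.04, -0.  ])} pos [0.5494 0.3267 0.0826] w 0.0374 F [ 0.3 -1.2 -1.5]
```

Emit:
play_rows(
  series=[
    [-0.001, 0.0055, 0.004, 0, 0, -0.4, 200],
    [0, 0, 0.015, 0, 0, 0, 200],
    [0, 0, 0.015, 0, 0, 0, 200],
    [0, 0, 0.008, 0, 0, 0, 200],
    [0, 0, 0, 0, 0, 0, 200],
  ],
)

```text
t: 36.5
tool_pos: [0.5528, 0.3335, 0.0402]
orientation: [[-0.993, 0.119, 0.005], [0.119, 0.993, 0.003], [-0.005, 0.003, -1.0]]
force: [0.0, -0.6, -0.6]
width: 0.0373
```

```bash
python3 d.py .5516 .332 .0188 83.2
```

```text
{'tool_shift_now': array([ 0.0012, -0.0017,  0.0214]), 'turn_tool_z': np.float64(-0.0), 'shift_after': array([ 0.0012, -0.0017,  0.0214]), 'j6': np.float64(37.9), 'tilt_fix': array([ 0.18,  0.26, -0.  ])} pos [0.5528 0.3335 0.0402] w 0.0373 F [ 0.  -0.6 -0.6]
```

Emit:
play_rows(
  series=[
    [0.001, -0.0015, 0.006, 0.2, 0.2, 0, 200],
    [0, 0, 0.008, 0, 0, 0, 200],
    [0, 0, 0.006, 0, 0, 0, 200],
    [0, 0, 0, 0, 0, 0, 200],
  ],
)

```text
t: 36.9
tool_pos: [0.5519, 0.3323, 0.0188]
orientation: [[-0.993, 0.119, 0.001], [0.119, 0.993, -0.001], [-0.001, -0.0, -1.0]]
force: [-0.8, 0.9, -1.6]
width: 0.0373
```

```bash
python3 d.py .5516 .332 .0188 83.2
```

```text
{'tool_shift_now': array([ 0.0002, -0.0003,  0.    ]), 'turn_tool_z': np.float64(-0.0), 'shift_after': array([ 0.0002, -0.0003,  0.    ]), 'j6': np.float64(37.9), 'tilt_fix': array([-0.03,  0.06, -0.  ])} pos [0.5519 0.3323 0.0188] w 0.0373 F [-0.8  0.9 -1.6]
```

Emit:
play_rows(
  series=[
    [0, 0, 0, 0, 0, 0, 90],
    [0, 0, 0, 0, 0, 0, 90],
    [0, 0, -0.02, 0, 0, 0, 90],
    [0, 0, -0.035, 0, 0, 0, 90],
    [0, 0, -0.045, 0, 0, 0, 90],
    [0, -0.02, -0.045, 0, 0, 0, 0],
    [0, -0.04, -0.01, 0, 0, 0, 0],
    [0, -0.045, 0, 0, 0, 0, 0],
    [0, -0.045, 0, 0, 0, 0, 0],
    [0, -0.045, 0, 0, 0, 0, 0],
    [0, -0.02, 0, 0, 0, 0, 0],
    [0, 0, 0, 0, 0, 0, 0],
  ],
)

```text
t: 38.1
tool_pos: [0.528, 0.1137, 0.1867]
orientation: [[-0.993, 0.115, 0.014], [0.115, 0.993, 0.002], [-0.014, 0.004, -1.0]]
force: [-0.2, 1.1, -0.8]
width: 0.0858
```

Emit:
play_rows(
  series=[
    [0, 0, 0, 0, 0, -8, 0],
    [0, 0, 0, 0, 0, -8, 0],
    [0, 0, 0, 0, 0, -8, 0],
    [0, 0, 0, 0, 0, -8, 0],
    [0, 0, 0, 0, 0, -8, 0],
    [0, 0, 0, 0, 0, -8, 0],
    [0, 0, 0, 0, 0, -8, 0],
    [0, 0, 0, 0, 0, -8, 0],
    [0, 0, 0, 0, 0, -5, 0],
    [0, 0, 0, 0, 0, 0, 0],
  ],
)

```text
t: 39.1
tool_pos: [0.5313, 0.1226, 0.1914]
orientation: [[-0.414, -0.91, 0.024], [-0.91, 0.415, 0.008], [-0.017, -0.018, -1.0]]
force: [0.1, -0.0, -0.3]
width: 0.0856
```

```bash
python3 d.py .533 .012 .1 152.5;python3 meas.py | grep pale; python3 - <<'E'
from h import *
im=viewer.snapshot('wrist'); cv2.imwrite('pics/w14.png',im[:,:,::-1])
im=viewer.snapshot('top'); cv2.imwrite('pics/t14.png',cv2.resize(im[90:310,90:450],None,fx=2.2,fy=2.2)[:,:,::-1])
E
```

```text
{'tool_shift_now': array([ 0.1015, -0.0457,  0.0905]), 'turn_tool_z': np.float64(3.0), 'shift_after': array([ 0.0989, -0.0509,  0.0906]), 'j6': np.float64(-52.6), 'tilt_fix': array([-1.03,  0.99,  0.  ])} pos [0.5313 0.1226 0.1914] w 0.0856 F [ 0.1 -0.  -0.3]
pale [275.1 204.8] rect [538.  10.] [36. 54.] 54.8 circ 537 7 29.2 top box corners [[506.0, 11.0], [550.0, -21.0], [571.0, 9.0], [527.0, 40.0]]
```

View pics/w14.png

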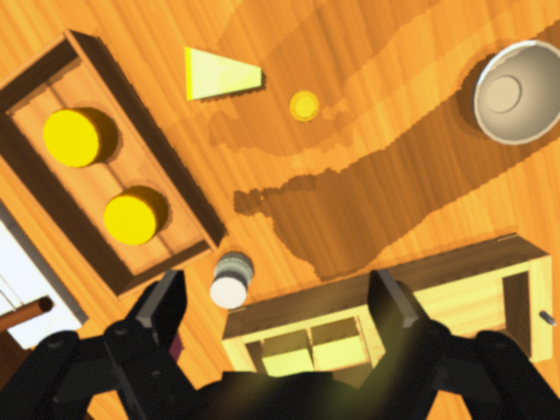

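View pics/t14.png

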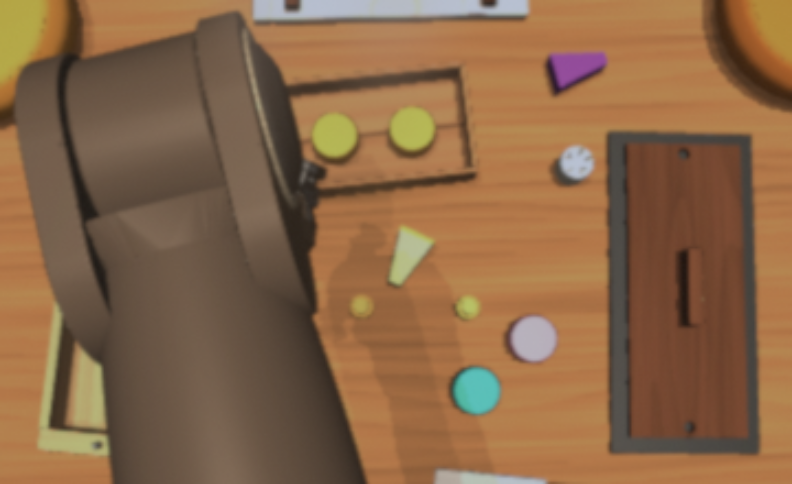

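```bash
python3 - <<'E'
from h import *
import pickle
C=cam('wrist'); im=viewer.snapshot('wrist'); pickle.dump((C,im),open('w15.pkl','wb'))
cv2.imwrite('pics/w15z.png',cv2.resize(im[30:130,170:340],None,fx=4.5,fy=4.5,interpolation=cv2.INTER_CUBIC)[:,:,::-1])
E
```

```text
(no output)
```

View pics/w15z.png

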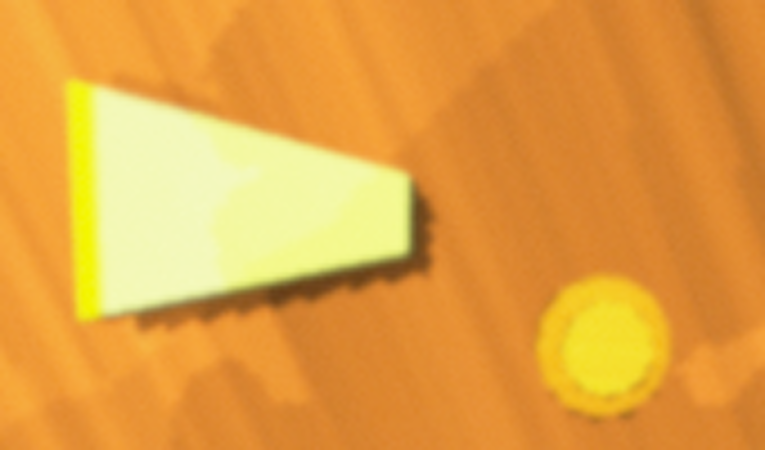

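```bash
python3 - <<'E'
from h import *
import pickle
C,im=pickle.load(open('w15.pkl','rb'))
f=lambda L: np.array(L)/4.5+[170-.4,30-.4]
W=ray2plane(C,f([(411,175),(411,255),(67,82),(80,322)]),.035)[:,:2]
n=W[:2].mean(0);q=W[2:].mean(0);d=q-n;L=np.linalg.norm(d);a=d/L;print('nose',n,'rind',q,'len',L,np.linalg.norm(W[2]-W[3]),'yaw',np.degrees(np.arctan2(d[1],d[0])),'mid',(n+q)/2)
e=W[3]-W[2];print('rind face normal yaw',np.degrees(np.arctan2(e[1],e[0]))+90)
g=ray2plane(C,f([(605,347)]),.036)[0,:2]; print('weight',g,(g-(n+q)/2)@a,(g-(n+q)/2)@[-a[1],a[0]])
E
python3 d.py .535 .011 .1 152.5
```

```text
nose [0.50537881 0.02571975] rind [ 0.56384094 -0.00376568] len 0.06547679897249926 0.043593143901946386 yaw -26.764139598958995 mid [0.53460988 0.01097704]
rind face normal yaw 153.75611486956316
weight [0.48111149 0.06369107] -0.07150510620082921 0.02297533494603661
{'tool_shift_now': array([ 0.1007, -0.0482,  0.0903]), 'turn_tool_z': np.float64(2.9), 'shift_after': array([ 0.0981, -0.0531,  0.0905]), 'j6': np.float64(-52.5), 'tilt_fix': array([-1.01,  0.96, -0.  ])} pos [0.5311 0.1219 0.1912] w 0.0853 F [-0.4 -0.2  0.7]
```

Emit:
play_rows(
  series=[
    [0.02, -0.012, 0, -1, 1, 2.2, 0],
    [0.03, -0.015, 0.01, 0, 0, 0, 0],
    [0.03, -0.015, 0.03, 0, 0, 0, 0],
    [0.014, -0.008, 0.025, 0, 0, 0, 25],
    [0, 0, 0.015, 0, 0, 0, 25],
    [0, 0, 0, 0, 0, 0, 25],
    [0, 0, 0, 0, 0, 0, 25],
  ],
)

```text
t: 40.0
tool_pos: [0.5355, 0.0129, 0.1099]
orientation: [[-0.459, -0.889, 0.002], [-0.889, 0.459, 0.0], [-0.002, -0.002, -1.0]]
force: [-0.2, 0.1, 0.8]
width: 0.0771
```

```bash
python3 d.py .5346 .011 .05 153.3
```

```text
{'tool_shift_now': array([0.0022, 0.    , 0.0599]), 'turn_tool_z': np.float64(-0.6), 'shift_after': array([0.0022, 0.0001, 0.0599]), 'j6': np.float64(-61.3), 'tilt_fix': array([-0.11,  0.09, -0.  ])} pos [0.5355 0.0129 0.1099] w 0.0771 F [-0.2  0.1  0.8]
```

Emit:
play_rows(
  series=[
    [0.002, 0, 0.012, 0, 0, -0.6, 25],
    [0, 0, 0.02, 0, 0, 0, 25],
    [0, 0, 0.02, 0, 0, 0, 25],
    [0, 0, 0.006, 0, 0, 0, 25],
    [0, 0, 0, 0, 0, 0, 25],
    [0, 0, 0, 0, 0, 0, 25],
  ],
)

```text
t: 40.6
tool_pos: [0.538, 0.0132, 0.0537]
orientation: [[-0.445, -0.895, 0.01], [-0.895, 0.445, 0.001], [-0.005, -0.009, -1.0]]
force: [-0.2, 0.2, -0.1]
width: 0.077
```

```bash
python3 d.py .5346 .011 .01 153.3
```

```text
{'tool_shift_now': array([0.0037, 0.0024, 0.0437]), 'turn_tool_z': np.float64(0.3), 'shift_after': array([0.0037, 0.0024, 0.0437]), 'j6': np.float64(-62.2), 'tilt_fix': array([-0.52,  0.31, -0.  ])} pos [0.538  0.0132 0.0537] w 0.077 F [-0.2  0.2 -0.1]
```

Emit:
play_rows(
  series=[
    [0.0035, 0.0024, 0.004, -0.5, 0.3, 0.3, 25],
    [0, 0, 0, 0, 0, 0, 25],
  ],
)

```text
t: 40.8
tool_pos: [0.5351, 0.0113, 0.0511]
orientation: [[-0.45, -0.893, 0.002], [-0.893, 0.45, -0.0], [-0.001, -0.002, -1.0]]
force: [-0.0, 0.1, -0.6]
width: 0.077
```

```bash
python3 d.py .5346 .011 .01 153.3
```

```text
{'tool_shift_now': array([0.0005, 0.0004, 0.0411]), 'turn_tool_z': np.float64(-0.0), 'shift_after': array([0.0005, 0.0004, 0.0411]), 'j6': np.float64(-62.1), 'tilt_fix': array([-0.11,  0.05, -0.  ])} pos [0.5351 0.0113 0.0511] w 0.077 F [-0.   0.1 -0.6]
```

Emit:
play_rows(
  series=[
    [0, 0, 0.01, 0, 0, 0, 25],
    [0, 0, 0.01, 0, 0, 0, 25],
    [0, 0, 0.008, 0, 0, 0, 25],
    [0, 0, 0, 0, 0, 0, 25],
  ],
)

```text
t: 41.2
tool_pos: [0.5357, 0.0111, 0.0214]
orientation: [[-0.45, -0.893, 0.004], [-0.893, 0.45, 0.0], [-0.002, -0.003, -1.0]]
force: [0.2, 0.0, -0.7]
width: 0.0768
```

```bash
python3 d.py .5346 .011 .01 153.3
```

```text
{'tool_shift_now': array([0.0006, 0.001 , 0.0114]), 'turn_tool_z': np.float64(-0.0), 'shift_after': array([0.0006, 0.001 , 0.0114]), 'j6': np.float64(-62.1), 'tilt_fix': array([-0.18,  0.09, -0.  ])} pos [0.5357 0.0111 0.0214] w 0.0768 F [ 0.2  0.  -0.7]
```

Emit:
play_rows(
  series=[
    [0, 0.001, 0.006, -0.1, 0, 0, 25],
    [0, 0, 0.006, 0, 0, 0, 25],
    [0, 0, 0, 0, 0, 0, 60],
    [0, 0, 0, 0, 0, 0, 110],
    [0, 0, 0, 0, 0, 0, 140],
    [0, 0, 0, 0, 0, 0, 140],
    [0, 0, 0, 0, 0, 0, 140],
  ],
)

```text
t: 41.9
tool_pos: [0.5348, 0.0116, 0.0084]
orientation: [[-0.45, -0.893, 0.002], [-0.893, 0.45, 0.001], [-0.002, -0.001, -1.0]]
force: [0.2, -0.2, -0.8]
width: 0.0641
```

```bash
python3 d.py .5346 .011 .01 153.3;python3 - <<'E'
from h import *
im=viewer.snapshot('wrist'); cv2.imwrite('pics/w16.png',im[:,:,::-1])
E
```

```text
{'tool_shift_now': array([ 0.0006, -0.    , -0.0016]), 'turn_tool_z': np.float64(-0.0), 'shift_after': array([ 0.0006, -0.    , -0.0016]), 'j6': np.float64(-62.0), 'tilt_fix': array([-0.07,  0.09, -0.  ])} pos [0.5348 0.0116 0.0084] w 0.0641 F [ 0.2 -0.2 -0.8]
```

View pics/w16.png

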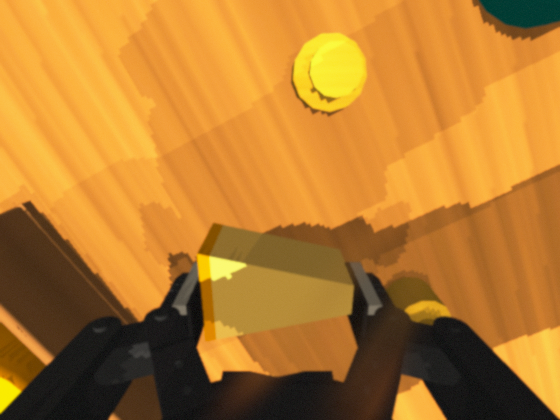

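Emit:
play_rows(
  series=[
    [0, 0, -0.02, 0, 0, 0, 140],
    [0, 0, -0.035, 0, 0, 0, 140],
    [0, 0, -0.045, 0, 0, 0, 140],
    [0, 0, -0.04, 0, 0, 0, 140],
    [0, 0, 0, 0, 0, -7, 140],
    [0, 0, 0, 0, 0, -7, 140],
    [0, 0, 0, 0, 0, -6, 140],
    [0, 0, 0, 0, 0, 0, 140],
  ],
)

```text
t: 42.75
tool_pos: [0.5336, 0.0114, 0.1535]
orientation: [[-0.105, -0.994, 0.0], [-0.994, 0.105, 0.001], [-0.001, 0.0, -1.0]]
force: [0.2, -0.3, -1.0]
width: 0.0645
```

```bash
python3 d.py .4265 .347 .13 173.2
```

```text
{'tool_shift_now': array([-0.3225,  0.1417,  0.0238]), 'turn_tool_z': np.float64(0.8), 'shift_after': array([-0.3205,  0.146 ,  0.0238]), 'j6': np.float64(-82.8), 'tilt_fix': array([ 0.  ,  0.05, -0.  ])} pos [0.5336 0.0114 0.1535] w 0.0645 F [ 0.2 -0.3 -1. ]
```

Emit:
play_rows(
  series=[
    [-0.015, 0.007, 0, 0, 0, 0.8, 140],
    [-0.03, 0.014, 0, 0, 0, 0, 140],
    [-0.034, 0.0155, 0, 0, 0, 0, 140],
    [-0.034, 0.0155, 0, 0, 0, 0, 140],
    [-0.034, 0.0155, 0, 0, 0, 0, 140],
    [-0.034, 0.0155, 0, 0, 0, 0, 140],
    [-0.034, 0.0155, 0, 0, 0, 0, 140],
    [-0.034, 0.0155, 0, 0, 0, 0, 140],
    [-0.034, 0.0155, 0, 0, 0, 0, 140],
    [-0.025, 0.011, 0, 0, 0, 0, 140],
    [-0.01, 0.005, 0, 0, 0, 0, 140],
    [0, 0, 0, 0, 0, 0, 140],
  ],
)

```text
t: 43.95
tool_pos: [0.4274, 0.3573, 0.1503]
orientation: [[-0.156, -0.988, -0.003], [-0.988, 0.156, -0.002], [0.002, 0.003, -1.0]]
force: [0.1, -0.9, -0.4]
width: 0.0641
```

```bash
python3 d.py .4265 .347 .08 173.2
```

```text
{'tool_shift_now': array([ 0.0101, -0.0009,  0.0703]), 'turn_tool_z': np.float64(-2.2), 'shift_after': array([ 0.0101, -0.0005,  0.0703]), 'j6': np.float64(-41.1), 'tilt_fix': array([ 0.15, -0.12,  0.  ])} pos [0.4274 0.3573 0.1503] w 0.0641 F [ 0.1 -0.9 -0.4]
```

Emit:
play_rows(
  series=[
    [0.009, 0, 0.01, 0.1, -0.1, -2.2, 140],
    [0, 0, 0.02, 0, 0, 0, 140],
    [0, 0, 0.02, 0, 0, 0, 140],
    [0, 0, 0.015, 0, 0, 0, 140],
    [0, 0, 0, 0, 0, 0, 140],
    [0, 0, 0, 0, 0, 0, 140],
  ],
)

```text
t: 44.55
tool_pos: [0.428, 0.3414, 0.0837]
orientation: [[-0.129, -0.992, 0.0], [-0.992, 0.129, -0.003], [0.003, -0.001, -1.0]]
force: [1.3, -0.1, 0.1]
width: 0.0641
```

```bash
python3 d.py .4265 .347 .0155 173.2;python3 - <<'E'
from h import *
im=viewer.snapshot('wrist'); cv2.imwrite('pics/w17.png',im[:,:,::-1])
E
```

```text
{'tool_shift_now': array([-0.0055,  0.0023,  0.0682]), 'turn_tool_z': np.float64(-0.6), 'shift_after': array([-0.0056,  0.0022,  0.0682]), 'j6': np.float64(-43.9), 'tilt_fix': array([-0.03, -0.18, -0.  ])} pos [0.428  0.3414 0.0837] w 0.0641 F [ 1.3 -0.1  0.1]
```

View pics/w17.png

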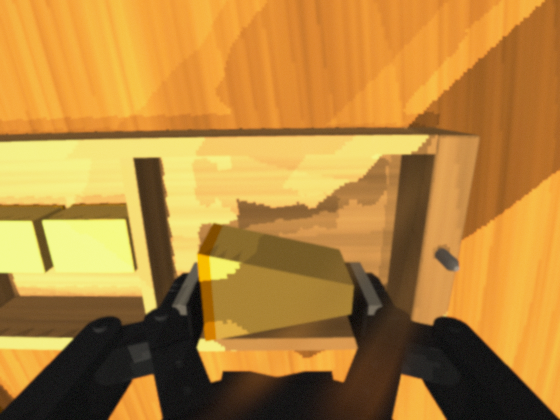

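Emit:
play_rows(
  series=[
    [-0.005, 0.002, 0.01, 0, -0.15, -0.5, 140],
    [0, 0, 0.015, 0, 0, 0, 140],
    [0, 0, 0.015, 0, 0, 0, 140],
    [0, 0, 0.01, 0, 0, 0, 140],
    [0, 0, 0, 0, 0, 0, 140],
  ],
)

```text
t: 45.1
tool_pos: [0.429, 0.3487, 0.0345]
orientation: [[-0.12, -0.993, 0.006], [-0.993, 0.12, 0.004], [-0.005, -0.005, -1.0]]
force: [-0.5, 0.1, -0.3]
width: 0.0641
```

```bash
python3 d.py .4265 .347 .0155 173.2
```

```text
{'tool_shift_now': array([0.0021, 0.0024, 0.019 ]), 'turn_tool_z': np.float64(-0.1), 'shift_after': array([0.0021, 0.0024, 0.019 ]), 'j6': np.float64(-44.0), 'tilt_fix': array([-0.3 ,  0.29, -0.  ])} pos [0.429  0.3487 0.0345] w 0.0641 F [-0.5  0.1 -0.3]
```

Emit:
play_rows(
  series=[
    [0.002, 0.002, 0.006, -0.3, 0.3, 0, 140],
    [0, 0, 0.008, 0, 0, 0, 140],
    [0, 0, 0.005, 0, 0, 0, 140],
    [0, 0, 0, 0, 0, 0, 140],
    [0, 0, 0, 0, 0, 0, 140],
  ],
)

```text
t: 45.6
tool_pos: [0.4274, 0.3478, 0.0153]
orientation: [[-0.12, -0.993, 0.001], [-0.993, 0.12, 0.001], [-0.001, -0.001, -1.0]]
force: [-0.4, 0.3, -0.6]
width: 0.0643
```

```bash
python3 d.py .4265 .347 .0155 173.2
```

```text
{'tool_shift_now': array([ 0.0009,  0.0008, -0.0002]), 'turn_tool_z': np.float64(-0.1), 'shift_after': array([ 0.0009,  0.0008, -0.0002]), 'j6': np.float64(-44.0), 'tilt_fix': array([-0.06,  0.05, -0.  ])} pos [0.4274 0.3478 0.0153] w 0.0643 F [-0.4  0.3 -0.6]
```

Release, rise, then turn towards the bar grasp and check everything.

Emit:
play_rows(
  series=[
    [0, 0, 0, 0, 0, 0, 40],
    [0, 0, 0, 0, 0, 0, 40],
    [0, 0, -0.02, 0, 0, 0, 40],
    [0, 0, -0.035, 0, 0, 0, 40],
    [0, 0, -0.045, 0, 0, 0, 40],
    [0, 0, -0.045, 0, 0, 0, 0],
    [0.03, 0, -0.035, 0, 0, 0, 0],
    [0.04, 0, 0, 0, 0, 0, 0],
    [0.04, 0, 0, 0, 0, 0, 0],
    [0.04, 0, 0, 0, 0, 0, 0],
    [0.02, 0, 0, 0, 0, 0, 0],
    [0, 0, 0, 0, 0, 0, 0],
  ],
)

```text
t: 46.8
tool_pos: [0.4077, 0.1748, 0.2073]
orientation: [[-0.117, -0.993, 0.011], [-0.993, 0.117, 0.004], [-0.006, -0.011, -1.0]]
force: [0.2, -0.2, 0.2]
width: 0.0853
```

Emit:
play_rows(
  series=[
    [0, 0, 0, 0, 0, 8, 0],
    [0, 0, 0, 0, 0, 8, 0],
    [0, 0, 0, 0, 0, 8, 0],
    [0, 0, 0, 0, 0, 8, 0],
    [0, 0, 0, 0, 0, 8, 0],
    [0, 0, 0, 0, 0, 8, 0],
    [0, 0, 0, 0, 0, 8, 0],
    [0, 0, 0, 0, 0, 8, 0],
    [0, 0, 0, 0, 0, 8, 0],
    [0, 0, 0, 0, 0, 8, 0],
    [0, 0, 0, 0, 0, 5, 0],
    [0, 0, 0, 0, 0, 0, 0],
  ],
)

```text
t: 48.0
tool_pos: [0.4111, 0.1846, 0.2104]
orientation: [[-0.996, 0.087, 0.018], [0.088, 0.996, 0.012], [-0.017, 0.013, -1.0]]
force: [-0.5, 0.2, 0.3]
width: 0.0856
```

```bash
python3 d.py .491 -.324 .16 87.6; python3 - <<'E'
from h import *
im=viewer.snapshot('wrist'); cv2.imwrite('pics/w18.png',im[:,:,::-1])
im=viewer.snapshot('scene'); cv2.imwrite('pics/s18.png',im[:,:,::-1])
E
```

```text
{'tool_shift_now': array([-0.1233, -0.5002,  0.0458]), 'turn_tool_z': np.float64(-2.6), 'shift_after': array([-0.1004, -0.5054,  0.0454]), 'j6': np.float64(29.1), 'tilt_fix': array([0.76, 0.95, 0.  ])} pos [0.4111 0.1846 0.2104] w 0.0856 F [-0.5  0.2  0.3]
```

View pics/s18.png

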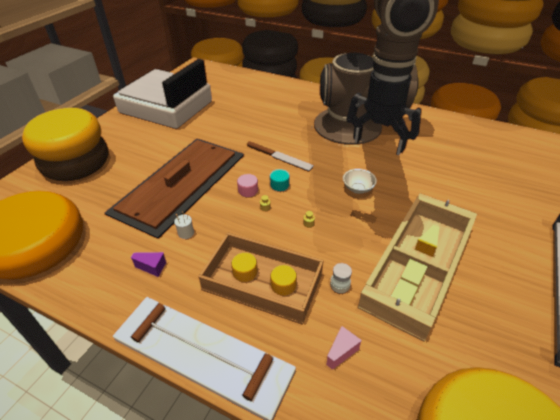

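Emit:
play_rows(
  series=[
    [-0.005, -0.02, 0, 0.7, 0.9, -2.6, 0],
    [-0.009, -0.042, 0.002, 0, 0, 0, 0],
    [-0.009, -0.045, 0.002, 0, 0, 0, 0],
    [-0.009, -0.045, 0.002, 0, 0, 0, 0],
    [-0.009, -0.045, 0.002, 0, 0, 0, 0],
    [-0.009, -0.045, 0.002, 0, 0, 0, 0],
    [-0.009, -0.045, 0.002, 0, 0, 0, 0],
    [-0.009, -0.045, 0.002, 0, 0, 0, 0],
    [-0.009, -0.045, 0.002, 0, 0, 0, 0],
    [-0.009, -0.045, 0.002, 0, 0, 0, 0],
    [-0.009, -0.045, 0.005, 0, 0, 0, 0],
    [-0.005, -0.03, 0.005, 0, 0, 0, 0],
  ],
)

```text
t: 49.3
tool_pos: [0.5063, -0.3286, 0.1822]
orientation: [[-1.0, 0.001, 0.008], [0.001, 1.0, 0.002], [-0.008, 0.002, -1.0]]
force: [0.3, -0.0, 0.2]
width: 0.0854
```

```bash
python3 d.py .492 -.3246 .14 87.6
```

```text
{'tool_shift_now': array([0.0147, 0.0039, 0.042 ]), 'turn_tool_z': np.float64(2.3), 'shift_after': array([0.0148, 0.0033, 0.042 ]), 'j6': np.float64(-33.1), 'tilt_fix': array([0.09, 0.49, 0.  ])} pos [ 0.5063 -0.3286  0.1822] w 0.0854 F [ 0.3 -0.   0.2]
```

Emit:
play_rows(
  series=[
    [0, 0, 0, 0, 0, 0, 0],
    [0.013, 0.006, 0.01, 0, 0.4, 2.2, 0],
    [0, 0, 0.025, 0, 0, 0, 0],
    [0, 0, 0.03, 0, 0, 0, 0],
    [0, 0, 0.02, 0, 0, 0, 0],
    [0, 0, 0, 0, 0, 0, 0],
    [0, 0, 0, 0, 0, 0, 0],
  ],
)

```text
t: 50.0
tool_pos: [0.4944, -0.323, 0.0937]
orientation: [[-0.999, 0.034, 0.001], [0.034, 0.999, 0.003], [-0.001, 0.003, -1.0]]
force: [-0.2, 0.5, 1.1]
width: 0.0852
```

```bash
python3 d.py .492 -.3246 .06 87.6
```

```text
{'tool_shift_now': array([ 0.0024, -0.0018,  0.0337]), 'turn_tool_z': np.float64(0.5), 'shift_after': array([ 0.0024, -0.0018,  0.0337]), 'j6': np.float64(-31.3), 'tilt_fix': array([0.19, 0.06, 0.  ])} pos [ 0.4944 -0.323   0.0937] w 0.0852 F [-0.2  0.5  1.1]
```

Emit:
play_rows(
  series=[
    [0.0024, -0.0018, 0.01, 0.2, 0, 0.5, 0],
    [0, 0, 0.02, 0, 0, 0, 0],
    [0, 0, 0.015, 0, 0, 0, 0],
    [0, 0, 0.005, 0, 0, 0, 0],
    [0, 0, 0, 0, 0, 0, 0],
  ],
)

```text
t: 50.5
tool_pos: [0.4951, -0.3257, 0.0471]
orientation: [[-0.999, 0.041, 0.009], [0.041, 0.999, -0.006], [-0.009, -0.005, -1.0]]
force: [1.6, -0.4, 0.8]
width: 0.085
```

```bash
python3 d.py .492 -.3246 .030 87.6
```

```text
{'tool_shift_now': array([0.0033, 0.0011, 0.0171]), 'turn_tool_z': np.float64(0.0), 'shift_after': array([0.0033, 0.0011, 0.0171]), 'j6': np.float64(-31.0), 'tilt_fix': array([-0.31,  0.51,  0.  ])} pos [ 0.4951 -0.3257  0.0471] w 0.085 F [ 1.6 -0.4  0.8]
```

Emit:
play_rows(
  series=[
    [0.0033, 0.001, 0.006, -0.3, 0.4, 0, 0],
    [0, 0, 0.007, 0, 0, 0, 0],
    [0, 0, 0.003, 0, 0, 0, 0],
    [0, 0, 0, 0, 0, 0, 0],
    [0, 0, 0, 0, 0, 0, 0],
  ],
)

```text
t: 51.0
tool_pos: [0.4929, -0.3255, 0.0324]
orientation: [[-0.999, 0.041, 0.004], [0.041, 0.999, -0.002], [-0.005, -0.002, -1.0]]
force: [-0.5, 0.4, -0.4]
width: 0.0855
```

```bash
python3 d.py .492 -.3246 .030 87.6
```

```text
{'tool_shift_now': array([0.0009, 0.0008, 0.0024]), 'turn_tool_z': np.float64(0.0), 'shift_after': array([0.0009, 0.0008, 0.0024]), 'j6': np.float64(-31.1), 'tilt_fix': array([-0.1 ,  0.26, -0.  ])} pos [ 0.4929 -0.3255  0.0324] w 0.0855 F [-0.5  0.4 -0.4]
```

Emit:
play_rows(
  series=[
    [0.0015, 0.0015, 0.003, 0, 0, 0, 0],
    [0, 0, 0, 0, 0, 0, 0],
  ],
)

```text
t: 51.2
tool_pos: [0.4915, -0.3239, 0.0294]
orientation: [[-0.999, 0.041, 0.005], [0.041, 0.999, -0.002], [-0.005, -0.002, -1.0]]
force: [-0.2, 0.5, -0.9]
width: 0.0849
```

```bash
python3 d.py .492 -.3246 .030 87.6
```

```text
{'tool_shift_now': array([-0.0005, -0.0007, -0.0006]), 'turn_tool_z': np.float64(0.0), 'shift_after': array([-0.0005, -0.0007, -0.0006]), 'j6': np.float64(-31.0), 'tilt_fix': array([-0.12,  0.28, -0.  ])} pos [ 0.4915 -0.3239  0.0294] w 0.0849 F [-0.2  0.5 -0.9]
```

Emit:
play_rows(
  series=[
    [0, -0.0005, 0, 0, 0, 0, 100],
    [0, 0, 0, 0, 0, 0, 180],
    [0, 0, 0, 0, 0, 0, 230],
    [0, 0, 0, 0, 0, 0, 255],
    [0, 0, 0, 0, 0, 0, 255],
    [0, 0, 0, 0, 0, 0, 255],
    [0, 0, 0, 0, 0, 0, 255],
  ],
  grip_force=90,
)

```text
t: 51.9
tool_pos: [0.4918, -0.3247, 0.0301]
orientation: [[-0.999, 0.041, 0.006], [0.041, 0.999, -0.003], [-0.006, -0.003, -1.0]]
force: [0.2, 0.2, 0.6]
width: 0.0164
```

```bash
python3 d.py .492 -.3246 .030 87.6
```

```text
{'tool_shift_now': array([-0.0002,  0.0001,  0.0001]), 'turn_tool_z': np.float64(0.0), 'shift_after': array([-0.0002,  0.0001,  0.0001]), 'j6': np.float64(-31.1), 'tilt_fix': array([-0.15,  0.33, -0.  ])} pos [ 0.4918 -0.3247  0.0301] w 0.0164 F [0.2 0.2 0.6]
```

Emit:
play_rows(
  series=[
    [0, 0, -0.01, 0, 0, 0, 255],
    [0, 0, -0.02, 0, 0, 0, 255],
    [0, 0, -0.03, 0, 0, 0, 255],
    [0, 0, -0.035, 0, 0, 0, 255],
    [0, 0, -0.03, 0, 0, 0, 255],
    [0, 0, -0.02, 0, 0, 0, 255],
    [0, 0, 0, 0, 0, 0, 255],
  ],
)

```text
t: 52.6
tool_pos: [0.4877, -0.322, 0.1784]
orientation: [[-0.999, 0.041, -0.004], [0.041, 0.999, 0.003], [0.004, 0.003, -1.0]]
force: [1.4, -0.6, -3.4]
width: 0.0163
```

```bash
python3 d.py .4957 .3398 .16 83.2
```

```text
{'tool_shift_now': array([0.0192, 0.6615, 0.0205]), 'turn_tool_z': np.float64(4.4), 'shift_after': array([0.0704, 0.6581, 0.0207]), 'j6': np.float64(-31.1), 'tilt_fix': array([ 0.18, -0.22, -0.  ])} pos [ 0.4877 -0.322   0.1784] w 0.0163 F [ 1.4 -0.6 -3.4]
```

Emit:
play_rows(
  series=[
    [0.001, 0.015, 0, 0, 0, 2.2, 255],
    [0.003, 0.03, 0, 0, 0, 2.2, 255],
    [0.004, 0.035, 0, 0, 0, 0, 255],
    [0.004, 0.035, 0, 0, 0, 0, 255],
    [0.004, 0.035, 0, 0, 0, 0, 255],
    [0.004, 0.035, 0, 0, 0, 0, 255],
    [0.004, 0.035, 0, 0, 0, 0, 255],
    [0.004, 0.035, 0, 0, 0, 0, 255],
    [0.004, 0.035, 0, 0, 0, 0, 255],
    [0.004, 0.035, 0, 0, 0, 0, 255],
    [0.003, 0.025, 0, 0, 0, 0, 255],
    [0.001, 0.01, 0, 0, 0, 0, 255],
  ],
)

```text
t: 53.8
tool_pos: [0.4816, 0.0528, 0.1637]
orientation: [[-0.992, 0.126, -0.025], [0.126, 0.992, 0.007], [0.025, 0.004, -1.0]]
force: [-0.4, -0.3, -4.1]
width: 0.0162
```

```bash
python3 d.py .4957 .3398 .16 83.2
```

```text
{'tool_shift_now': array([0.0221, 0.2865, 0.0054]), 'turn_tool_z': np.float64(-0.5), 'shift_after': array([0.0198, 0.2867, 0.0053]), 'j6': np.float64(13.2), 'tilt_fix': array([ 0.22, -1.45,  0.  ])} pos [0.4816 0.0528 0.1637] w 0.0162 F [-0.4 -0.3 -4.1]
```

Emit:
play_rows(
  series=[
    [0.001, 0.015, -0.01, 0.2, -1.4, -0.5, 255],
    [0.002, 0.03, -0.005, 0, 0, 0, 255],
    [0.0025, 0.035, -0.005, 0, 0, 0, 255],
    [0.0025, 0.035, 0, 0, 0, 0, 255],
    [0.0025, 0.035, 0, 0, 0, 0, 255],
    [0.0025, 0.035, 0, 0, 0, 0, 255],
    [0.0025, 0.035, 0, 0, 0, 0, 255],
    [0.002, 0.03, 0, 0, 0, 0, 255],
    [0.001, 0.015, 0, 0, 0, 0, 255],
    [0, 0, 0, 0, 0, 0, 255],
    [0, 0, 0, 0, 0, 0, 255],
  ],
)

```text
t: 54.9
tool_pos: [0.492, 0.322, 0.1709]
orientation: [[-0.993, 0.121, -0.015], [0.121, 0.993, -0.012], [0.013, -0.013, -1.0]]
force: [0.2, 0.2, -3.7]
width: 0.0162
```

```bash
python3 d.py .4957 .3398 .12 83.2
```

```text
{'tool_shift_now': array([-0.0022,  0.0188,  0.0506]), 'turn_tool_z': np.float64(-0.2), 'shift_after': array([-0.0023,  0.0188,  0.0506]), 'j6': np.float64(40.2), 'tilt_fix': array([-0.77, -0.75, -0.  ])} pos [0.492  0.322  0.1709] w 0.0162 F [ 0.2  0.2 -3.7]
```

Emit:
play_rows(
  series=[
    [-0.002, 0.012, 0.005, -0.7, -0.9, -0.2, 255],
    [0, 0.007, 0.01, 0, 0, 0, 255],
    [0, 0, 0.015, 0, 0, 0, 255],
    [0, 0, 0.01, 0, 0, 0, 255],
    [0, 0, 0, 0, 0, 0, 255],
    [0, 0, 0, 0, 0, 0, 255],
  ],
)

```text
t: 55.5
tool_pos: [0.4966, 0.3339, 0.1278]
orientation: [[-0.992, 0.125, 0.0], [0.125, 0.992, -0.006], [-0.001, -0.006, -1.0]]
force: [0.2, 0.9, -3.6]
width: 0.0161
```

```bash
python3 d.py .4957 .3398 .11 83.2
```

```text
{'tool_shift_now': array([0.0016, 0.0059, 0.0177]), 'turn_tool_z': np.float64(-0.4), 'shift_after': array([0.0016, 0.0059, 0.0177]), 'j6': np.float64(41.2), 'tilt_fix': array([-0.34,  0.05, -0.  ])} pos [0.4966 0.3339 0.1278] w 0.0161 F [ 0.2  0.9 -3.6]
```

Emit:
play_rows(
  series=[
    [0.0015, 0.006, 0.006, -0.3, 0.1, -0.4, 255],
    [0, 0, 0.008, 0, 0, 0, 255],
    [0, 0, 0.006, 0, 0, 0, 255],
    [0, 0, 0, 0, 0, 0, 255],
    [0, 0, 0, 0, 0, 0, 255],
  ],
)

```text
t: 56.0
tool_pos: [0.4963, 0.3405, 0.1072]
orientation: [[-0.993, 0.118, 0.0], [0.118, 0.993, 0.001], [-0.0, 0.001, -1.0]]
force: [0.4, 0.2, -3.8]
width: 0.0161
```

```bash
python3 d.py .4957 .3398 .098 83.2
```

```text
{'tool_shift_now': array([ 0.0005, -0.0007,  0.0092]), 'turn_tool_z': np.float64(0.0), 'shift_after': array([ 0.0005, -0.0007,  0.0092]), 'j6': np.float64(41.2), 'tilt_fix': array([0.05, 0.01, 0.  ])} pos [0.4963 0.3405 0.1072] w 0.0161 F [ 0.4  0.2 -3.8]
```

Emit:
play_rows(
  series=[
    [0.0005, -0.001, 0.004, 0, -0.2, 0, 255],
    [0, 0, 0.004, 0, 0, 0, 255],
    [0, 0, 0, 0, 0, 0, 255],
    [0, 0, 0, 0, 0, 0, 255],
  ],
)

```text
t: 56.4
tool_pos: [0.4958, 0.3396, 0.0989]
orientation: [[-0.993, 0.118, 0.005], [0.118, 0.993, 0.001], [-0.004, 0.001, -1.0]]
force: [-0.5, -0.2, -3.5]
width: 0.0161
```

```bash
python3 d.py .4957 .3398 .0745 83.2; python3 - <<'E'
from h import *
im=viewer.snapshot('scene'); cv2.imwrite('pics/s20.png',cv2.resize(im[160:350,330:520],None,fx=3,fy=3,interpolation=cv2.INTER_CUBIC)[:,:,::-1])
E
```

```text
{'tool_shift_now': array([0.0002, 0.0002, 0.0244]), 'turn_tool_z': np.float64(0.0), 'shift_after': array([0.0002, 0.0002, 0.0244]), 'j6': np.float64(41.2), 'tilt_fix': array([ 0.07,  0.25, -0.  ])} pos [0.4958 0.3396 0.0989] w 0.0161 F [-0.5 -0.2 -3.5]
```

View pics/s20.png

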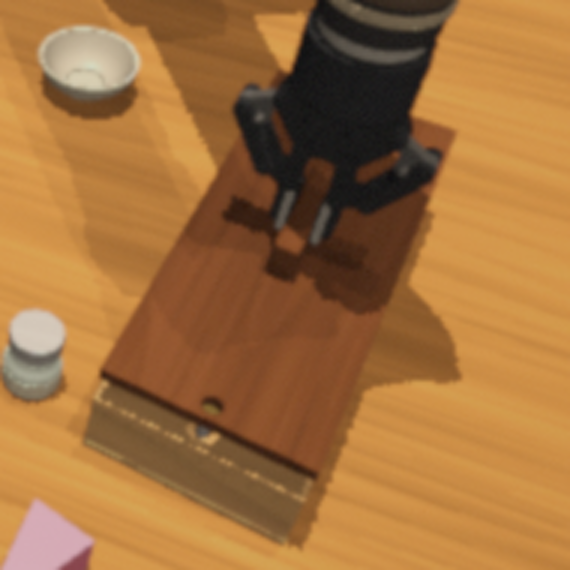

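Hole lines up just above the pin. Lower gently.

Emit:
play_rows(
  series=[
    [0, 0, 0.004, 0, 0, 0, 255],
    [0, 0, 0.004, 0, 0, 0, 255],
    [0, 0, 0.004, 0, 0, 0, 255],
    [0, 0, 0, 0, 0, 0, 255],
  ],
)

```text
t: 56.85
tool_pos: [0.496, 0.3397, 0.0861]
orientation: [[-0.993, 0.118, 0.005], [0.118, 0.993, 0.001], [-0.005, 0.001, -1.0]]
force: [-0.0, -0.5, -3.1]
width: 0.0165
```

```bash
python3 d.py .4957 .3398 .0745 83.2
```

```text
{'tool_shift_now': array([0.0004, 0.0001, 0.0116]), 'turn_tool_z': np.float64(0.0), 'shift_after': array([0.0004, 0.0001, 0.0116]), 'j6': np.float64(41.2), 'tilt_fix': array([ 0.08,  0.27, -0.  ])} pos [0.496  0.3397 0.0861] w 0.0165 F [-0.  -0.5 -3.1]
```

Emit:
play_rows(
  series=[
    [0, 0, 0.004, 0, 0, 0, 255],
    [0, 0, 0.004, 0, 0, 0, 255],
    [0, 0, 0.002, 0, 0, 0, 255],
    [0, 0, 0, 0, 0, 0, 255],
  ],
)

```text
t: 57.25
tool_pos: [0.4962, 0.3398, 0.0763]
orientation: [[-0.993, 0.118, 0.006], [0.118, 0.993, 0.001], [-0.006, 0.002, -1.0]]
force: [0.2, -0.5, -3.3]
width: 0.0162
```

```bash
python3 d.py .4957 .3398 .0745 83.2
```

```text
{'tool_shift_now': array([ 0.0005, -0.    ,  0.0018]), 'turn_tool_z': np.float64(0.0), 'shift_after': array([ 0.0005, -0.    ,  0.0018]), 'j6': np.float64(41.2), 'tilt_fix': array([ 0.11,  0.32, -0.  ])} pos [0.4962 0.3398 0.0763] w 0.0162 F [ 0.2 -0.5 -3.3]
```

Emit:
play_rows(
  series=[
    [0, 0, 0.002, 0, 0, 0, 255],
    [0, 0, 0.001, 0, 0, 0, 255],
  ],
)

```text
t: 57.45
tool_pos: [0.4962, 0.3399, 0.0762]
orientation: [[-0.993, 0.118, 0.007], [0.118, 0.993, 0.002], [-0.007, 0.003, -1.0]]
force: [-1.6, -0.4, 1.0]
width: 0.0158
```

```bash
python3 d.py .4957 .3398 .0745 83.2
```

```text
{'tool_shift_now': array([ 0.0005, -0.0001,  0.0016]), 'turn_tool_z': np.float64(0.0), 'shift_after': array([ 0.0005, -0.0001,  0.0016]), 'j6': np.float64(41.2), 'tilt_fix': array([ 0.18,  0.41, -0.  ])} pos [0.4962 0.3399 0.0762] w 0.0158 F [-1.6 -0.4  1. ]
```

Emit:
play_rows(
  series=[
    [0, 0, 0, 0, 0, 0, 150],
    [0, 0, 0, 0, 0, 0, 0],
    [0, 0, 0, 0, 0, 0, 0],
    [0, 0, 0, 0, 0, 0, 0],
    [0, 0, -0.02, 0, 0, 0, 0],
    [0, 0, -0.035, 0, 0, 0, 0],
    [0, 0, -0.045, 0, 0, 0, 0],
    [0, 0, -0.045, 0, 0, 0, 0],
    [0, -0.02, -0.035, 0, 0, 0, 0],
    [0, -0.04, 0, 0, 0, 0, 0],
    [0, -0.04, 0, 0, 0, 0, 0],
    [0, -0.04, 0, 0, 0, 0, 0],
  ],
)

```text
t: 58.65
tool_pos: [0.48, 0.2014, 0.2615]
orientation: [[-0.994, 0.11, 0.01], [0.11, 0.994, 0.004], [-0.01, 0.005, -1.0]]
force: [0.8, -0.9, -0.3]
width: 0.0852
```

Emit:
play_rows(
  series=[
    [0.02, -0.045, 0, 0, 0, 0, 0],
    [0.03, -0.045, 0, 0, 0, 0, 0],
    [0.03, -0.045, 0, 0, 0, 0, 0],
    [0.03, -0.045, 0, 0, 0, 0, 0],
    [0.03, -0.04, 0, 0, 0, 0, 0],
    [0, 0, 0, 0, 0, 0, 0],
    [0, 0, 0, 0, 0, 0, 0],
  ],
)

```text
t: 59.35
tool_pos: [0.3213, 0.0019, 0.259]
orientation: [[-0.993, 0.117, 0.017], [0.117, 0.993, 0.002], [-0.016, 0.004, -1.0]]
force: [1.1, -0.6, -0.6]
width: 0.0853
```

```bash
python3 - <<'E'
from h import *
s=r.sense();print(s['t'],s['tool_pos'],s['qvel'].round(2))
im=viewer.snapshot('top'); cv2.imwrite('pics/t21.png',cv2.resize(im[90:310,90:450],None,fx=2.2,fy=2.2)[:,:,::-1])
im=viewer.snapshot('scene'); cv2.imwrite('pics/s21.png',cv2.resize(im[160:350,190:520],None,fx=2.4,fy=2.4,interpolation=cv2.INTER_CUBIC)[:,:,::-1])
E
```

```text
59.35 [0.32134977 0.00192036 0.25902026] [-2.19 -2.18 -0.99  1.12 -0.48 -0.91]
```

View pics/t21.png

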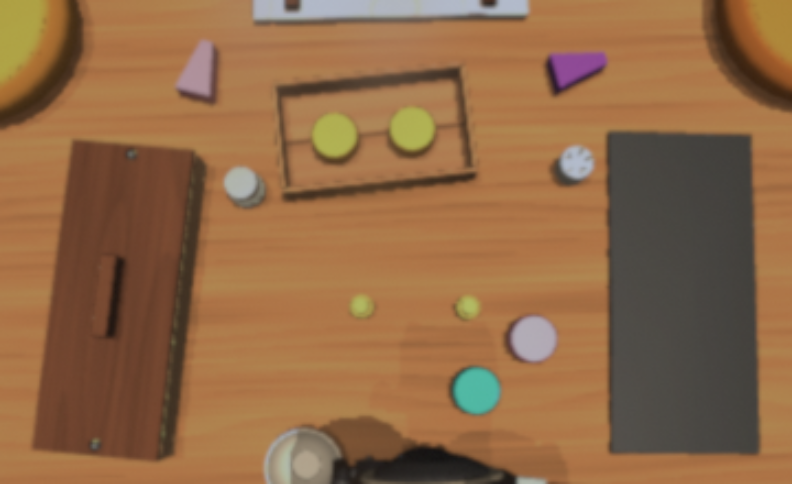

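View pics/s21.png

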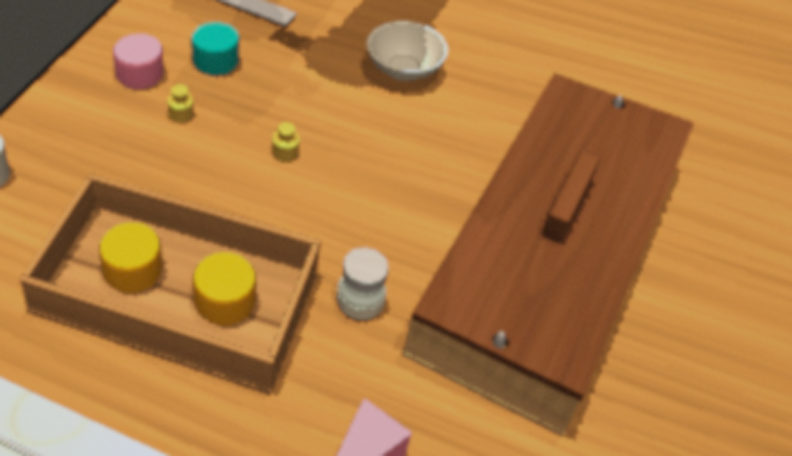

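```bash
python3 -c "
from rig import sign_off
print(sign_off())"
```

```text
the job is handed in; nothing more can be done
None
```

The job is done and handed in at about 59 s of the 210 s allowed.

**What I did, in order**
- I put the top wheel in the crate, then lifted the cover off its pins and laid it flat on the slate slab.
- I put the one wheel on the counter in the crate. It had been knocked about 3 cm aside, so I measured it again before gripping it.
- I put both blocks in the shorter bay and the one wedge in the longer bay. A second wedge and a second counter wheel were not in the scene.
- I put the cover back on both pins.

**What the last checks showed**
- **Cover:** the final pictures show it flat on the rim, with a pin tip showing in each hole.
- **Wheels and counter:** both wheels are in the crate and no cheese to be sorted is left on the counter.
- **Left alone:** the brass weights, jar, pot and coloured look-alikes are where they were.
- **Robot:** the gripper is open and well clear of everything.

**Small disagreements**
- **Top versus wrist camera:** they differed by 2–5 mm around the keeper. The wrist camera and the pose at which I gripped the cover agreed, so I used those.
- **Seating height:** the tool was 1.7 mm higher when the cover seated than when I first lifted it. The grip had shifted by about the same amount on the slab, so I don't think the cover is raised.

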